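# Unstack the bead tins into their shaped holders

### The arm

A 6-joint arm with a two-finger parallel gripper is mounted at the origin on the work surface. World frame = base frame: x ahead of the robot, y to its left, z up, the work surface at z = 0. Lengths are in m, angles in rad, forces in N, time in s.
With the tool pointing down it reaches from about 0.2 to 0.875 m from the base axis. Payload 3.4 kg.
Tool frame: the origin (TCP) lies midway between the tips of the shut fingers; the grasp point (between the pads) lies 19 mm behind it; z points along the fingers, y is the direction in which the jaws open and shut (so a half turn about z gives the same grasp; the last joint's range is limited). The gripper opens to 94 mm and grips with 3 to 60 N. Pads are 16 mm wide; open, the fingers measure 119 mm over their backs; the gripper's body (75 mm by 177 mm) begins 78 mm behind the grasp point.
Start: joints at [-1.329, 0.276, 1.505, -0, 1.361, -0.121], TCP at [0.204, -0.538, 0.166] pointing down, gripper open.
Joint ranges: [-2.89, 2.89], [-0.75, 2.08], [0.22, 2.7], [-1.18, 4.32], [0.11, 2.71], [-2.7, 2.7]. Speed limits (rad/s): [2.57, 2.57, 3.14, 3.14, 3.14, 3.14].

### API

Orientations are given as a unit quaternion [w, x, y, z].
In Python, from rig import state, grab_frame, finish_job, search_frame gives the robot as it stands. The module is installed in compiled form; this text tells all that it offers.
- The arm moves only by the shell command python3 -m jog 'ROWS' [FORCE]. ROWS is JSON, a list of rows, each a list of 7 numbers: the shift along the world's x, y, z each as a share of 0.5 m, from -1 to 1, then the turn, a rotation vector about the world's x, y, z each as a share of 360 degrees, from -1 to 1, then the closure, from 0 (fully open) to 1 (shut). A call has 1 to 5 rows; each row shifts and turns the commanded pose from where the row before left it; what a row does not reach is not made up. A row lasts 1/8 s, in which the tool goes at most 62.5 mm and 10.7 degrees, less where a joint would pass 70% of its speed; a pose out of reach is approached as far as the arm can. A call with a number of a shift or a turn outside -1 to 1 is refused whole. A call with a gripper value outside its range is refused whole. The fingers move at their own pace and stop on an object; FORCE is the grip in N (left out, the last holds). Time passes only in rows, so rows that do not move let the fingers close. It gives the time, the measured TCP pose, the force and the opening at its end, in the units of the state.
- state(): the state, without advancing time (a new reading comes with each control period).
- grab_frame(name): name is "scene" or "top" or "wrist"; returns a dict with "color" (400x640x3 uint8, red, green, blue), "fx", "fy", "cx", "cy" (pixels), "distortion" ([k1, k2, p1, p2, k3] as OpenCV has them; the pictures are not rectified), "eye" and "rotation" of the camera in the world. Camera axes: x right, y down, z forward; pixel columns grow to the right and rows downward; lengths in m; the calibration is good to about 2 mm. A picture is of the moment at which its call begins. There is no depth.
- finish_job(): hands the job in, once; it reports no verdict.
Trained networks look in a picture, given as the dict that the camera call returned (one of the last four; its "shot" number tells which), for a name from the list of things; names that differ only in an ending like _2 or _b are one class to them, and where a whole thing is asked for, a point or a joint stands for the part that bears it (a point fixed in the world has none). Each returns a list of dicts, best first, with "score" (0 to 1); they miss things now and then, are a little off and sometimes report something else, mostly with a low value. They report only what shows in the picture. A call takes as long as a camera call. They do not tell look-alikes from the thing itself.
- search_frame(picture, name): "at" ([column, row] in pixels, amid what is visible of it).
The state is a dict: "t": time; "q": joint angles; "qvel": joint speeds; "effort": joint torques, N m; "position": TCP position; "tcp_rot": TCP orientation; "wrist_force": force on the tool from outside, world axes, zero at the start; "moment": the same for the moment, N m; "opening": finger opening in m.
Only numpy, scipy, OpenCV 4.12 (cv2) and the standard library are available. Lean on these libraries where they do the work, as an engineer would, in place of code of your own. Each camera call takes 0.05 s, during which the arm holds its last target.

### The job

The craft table is being set up: take the stack of bead containers apart and set each one flat on the black floor of the holder whose recess has its shape: the round pot in the round one, the hexagonal tin in the hexagonal one, the square tin in the square one and the oblong case in the oblong one. They are full of sorted beads, so keep them upright all the way, and leave the glue bottle and the amber jar where they stand.

Things in the scene. Friction and masses are not known exactly. Their poses are not given: they have to be found in the camera images.
- case: Flat oblong black plastic case, 120 x 60 x 24 mm, the bottom of the stack, lying on the table, about 0.2 kg. Origin: centre of its underside; x along the 120 mm, y along the 60 mm, z up.
- square_tin: Square bare-metal tin with a flat top, 50 x 50 mm, 28 mm high, about 0.12 kg, standing on one half of the case (either half) beside the hexagonal tin, some 10 mm from it, nearly parallel to the case. Origin: centre of its underside; x and y square to its sides, x roughly along the case's length; z up.
- hex_tin: Hexagonal bare-metal tin with a flat top, 48 mm across flats, 55 mm across corners, 28 mm high, about 0.11 kg, standing on the other half of the case. Origin: centre of its underside; two flats face +y and -y, corners point to +x and -x, x roughly along the case's length; z up.
- round_pot: Small round white plastic pot with a flat lid, diameter 36 mm, 26 mm high, about 0.06 kg, standing on top of either the square or the hexagonal tin. Origin: centre of its underside; z up.
- oblong_holder: The frame is fixed to the table and white, 7 mm high; its recess goes down to a black floor 3 mm above the underside, so the rim stands 4 mm above that floor. Origin: centre of the underside, z up. Outside 156 x 96 mm, oblong recess 136 mm along x and 76 mm along y, for the case.
- square_holder: The frame is fixed to the table and white, 7 mm high; its recess goes down to a black floor 3 mm above the underside, so the rim stands 4 mm above that floor. Origin: centre of the underside, z up. Outside 90 x 90 mm, square recess 66 x 66 mm with sides along x and y, for the square tin.
- hex_holder: The frame is fixed to the table and white, 7 mm high; its recess goes down to a black floor 3 mm above the underside, so the rim stands 4 mm above that floor. Origin: centre of the underside, z up. Hexagonal outside, 90 mm across flats; hexagonal recess 64 mm across flats, flats facing +y and -y, for the hexagonal tin.
- round_holder: The frame is fixed to the table and white, 7 mm high; its recess goes down to a black floor 3 mm above the underside, so the rim stands 4 mm above that floor. Origin: centre of the underside, z up. Outside 84 x 84 mm, round recess of diameter 52 mm, for the round pot.
- glue_bottle: Slim white glue bottle with a red collar and clear nozzle, diameter 42 mm, 135 mm high, standing on the table at the left of the work. Origin: centre of its underside. Not to be disturbed.
- jar: Amber jar with a blue cap, diameter 52 mm, 85 mm high, standing on the table at the right of the work. Origin: centre of its underside. Not to be disturbed.
Things that resemble listed ones, but are neither listed nor needed, are in the scene too. Leave any purple or turquoise look-alike of the round_holder alone.

How it is judged:
At the end, for the whole second after the job is handed in: Each of the four containers lies flat (within 0.06 rad) and at rest on the floor of the holder of its own shape, its centre within 12 mm of the holder's centre and its underside 1 to 5 mm above the holder's underside, released (horizontal distance between case and oblong_holder below 0.012 m and z of case in the frame of oblong_holder between 0.001 and 0.005 m and angle between each of case, square_tin, hex_tin, round_pot's own z axis and vertical below 0.06 rad and linear speed of each of case, square_tin, hex_tin, round_pot below 0.02 m/s and contact force between each of case, square_tin, hex_tin, round_pot and the fingers below 0.05 N and horizontal distance between square_tin and square_holder below 0.012 m and z of square_tin in the frame of square_holder between 0.001 and 0.005 m and horizontal distance between hex_tin and hex_holder below 0.012 m and z of hex_tin in the frame of hex_holder between 0.001 and 0.005 m and horizontal distance between round_pot and round_holder below 0.012 m and z of round_pot in the frame of round_holder between 0.001 and 0.005 m); the robot touches nothing.
It fails at once if a container is tipped by more than 35 degrees (angle between any of case, square_tin, hex_tin, round_pot's own z axis and vertical above 0.61 rad).
It fails at once if the glue bottle is moved by more than 25 mm or knocked over (distance of glue_bottle from where it was at the start of the episode above 0.025 m or angle between glue_bottle's own z axis and vertical above 0.5 rad).
It fails at once if the jar is moved by more than 25 mm or knocked over (distance of jar from where it was at the start of the episode above 0.025 m or angle between jar's own z axis and vertical above 0.5 rad).
It also fails if it takes over 99 s, if anything falls off the work surface, if the arm or the gripper's body presses on something with over 40 N, if the wrist force passes 120 N, or if a joint passes its speed limit or range.

## Working session

There is one attempt and no reset: what is moved stays moved. The work goes in short steps, Python scripts to look and compute and a shell command to move; the robot and the scene stay as the last step left them, time stands still between calls to the robot, and variables do not carry over. Pictures are saved under pics/ and viewed, and the job is handed in when it is done.

```bash
mkdir -p pics; cat > h.py <<'E'
import numpy as np, cv2
from rig import state, grab_frame, finish_job, search_frame
def save(f,n): cv2.imwrite('pics/'+n+'.png',f['color'][:,:,::-1])
def K(f): return np.array([[f['fx'],0,f['cx']],[0,f['fy'],f['cy']],[0,0,1.]])
def toworld(f,px,z):
    p=np.array(px,float).reshape(-1,1,2)
    u=cv2.undistortPoints(p,K(f),np.array(f['distortion'],float)).reshape(-1,2)
    d=np.c_[u,np.ones(len(u))]@np.array(f['rotation']).T
    e=np.array(f['eye']); return e+d*((z-e[2])/d[:,2])[:,None]
def topx(f,P):
    R=np.array(f['rotation']);rv=cv2.Rodrigues(R.T)[0];t=-R.T@np.array(f['eye'])
    return cv2.projectPoints(np.array(P,float).reshape(-1,3),rv,t,K(f),np.array(f['distortion'],float))[0].reshape(-1,2)
E
python3 - <<'E'
from h import *
np.set_printoptions(precision=4,suppress=True)
s=state();print(s['t'],s['position'],s['tcp_rot'],s['opening'])
for n in ['top','scene','wrist']:
    f=grab_frame(n);save(f,n+'0');print(n,f['eye'],np.array(f['rotation']).tolist(),f['fx'])
    if n=='wrist':continue
    for o,z in dict(case=.024,square_tin=.052,hex_tin=.052,round_pot=.078,oblong_holder=.005,square_holder=.005,hex_holder=.005,round_holder=.005,glue_bottle=.1,jar=.085).items():
        for r in search_frame(f,o): print(o,round(r['score'],2),np.round(r['at']),toworld(f,r['at'],z)[0])
E
```

```text
0.0 [ 0.2039 -0.537   0.1648] [-0.0009  0.9836  0.1804 -0.0001] 0.0937732371085738
top [ 0.2737 -0.0402  1.2928] [0.06270229438376862, -0.7037465540891128, 0.705061781281342, -0.06080373724609048] 477.8107074940903Traceback (most recent call last):
  File "<stdin>", line 8, in <module>
  File "h.py", line 8, in toworld
    d=np.c_[u,np.ones(len(u))]@np.array(f['rotation']).T
      ~~~~~~~~~~~~~~~~~~~~~~~~^~~~~~~~~~~~~~~~~~~~~~~~~~
ValueError: matmul: Input operand 1 has a mismatch in its core dimension 0, with gufunc signature (n?,k),(k,m?)->(n?,m?) (size 4 is different from 3)
```

Rotation is a quaternion.

```bash
python3 - <<'E'
s=open('h.py').read()
s=s.replace("np.array(f['rotation']).T","RM(f).T").replace("R=np.array(f['rotation'])","R=RM(f)")
s+='''
from scipy.spatial.transform import Rotation as Ro
def RM(f):
    q=f['rotation']; return Ro.from_quat([q[1],q[2],q[3],q[0]]).as_matrix()
'''
open('h.py','w').write(s)
E
python3 - <<'E'
from h import *
np.set_printoptions(precision=4,suppress=True)
for n in ['top','scene','wrist']:
    f=grab_frame(n);save(f,n+'0');print(n,f['eye'],f['fx'])
    if n=='wrist':continue
    for o,z in dict(case=.024,square_tin=.052,hex_tin=.052,round_pot=.078,oblong_holder=.005,square_holder=.005,hex_holder=.005,round_holder=.005,glue_bottle=.1,jar=.085).items():
        for r in search_frame(f,o): print(o,round(r['score'],2),np.round(r['at']),toworld(f,r['at'],z)[0])
print(state()['t'])
E
```

```text
top [ 0.2737 -0.0402  1.2928] 477.8107074940903
case 0.79 [292. 188.] [0.525  0.0427 0.024 ]
square_tin 0.89 [290. 166.] [0.5793 0.0492 0.052 ]
square_tin 0.64 [384. 143.] [ 0.641  -0.2056  0.052 ]
hex_tin 0.57 [308. 190.] [ 0.5139 -0.0002  0.052 ]
round_pot 0.7 [299. 178.] [0.5383 0.023  0.078 ]
round_pot 0.35 [286. 164.] [0.5759 0.056  0.078 ]
oblong_holder 0.96 [428. 229.] [ 0.4128 -0.3242  0.005 ]
oblong_holder 0.25 [288. 164.] [0.5941 0.0582 0.005 ]
square_holder 0.7 [200. 218.] [0.4452 0.2982 0.005 ]
hex_holder 0.55 [220. 144.] [0.6527 0.2506 0.005 ]
round_holder 0.86 [500. 215.] [ 0.4509 -0.5288  0.005 ]
round_holder 0.76 [384. 148.] [ 0.6419 -0.212   0.005 ]
round_holder 0.68 [357. 192.] [ 0.5155 -0.134   0.005 ]
glue_bottle 0.88 [149. 166.] [0.567  0.4131 0.1   ]
jar 0.81 [467. 178.] [ 0.5379 -0.4166  0.085 ]
scene [ 1.3207 -0.0744  1.2455] 434.72198745464516
case 0.69 [341. 221.] [0.5761 0.0273 0.024 ]
square_tin 0.78 [350. 222.] [0.5954 0.0558 0.052 ]
hex_tin 0.65 [340. 214.] [0.5688 0.0247 0.052 ]
round_pot 0.45 [340. 204.] [0.5463 0.0211 0.078 ]
round_pot 0.2 [416. 193.] [0.5007 0.2756 0.078 ]
oblong_holder 0.97 [241. 185.] [ 0.4148 -0.3163  0.005 ]
square_holder 0.85 [417. 193.] [0.4486 0.3004 0.005 ]
square_holder 0.74 [408. 243.] [0.6496 0.2444 0.005 ]
square_holder 0.6 [466. 218.] [0.5548 0.4507 0.005 ]
round_holder 0.65 [175. 192.] [ 0.4486 -0.5439  0.005 ]
round_holder 0.58 [291. 212.] [ 0.5308 -0.1385  0.005 ]
round_holder 0.57 [289. 170.] [ 0.3507 -0.1495  0.005 ]
round_holder 0.56 [263. 245.] [ 0.6537 -0.2255  0.005 ]
glue_bottle 0.81 [465. 218.] [0.6106 0.4089 0.1   ]
jar 0.69 [200. 214.] [ 0.5893 -0.4184  0.085 ]
wrist [ 0.2788 -0.5083  0.3831] 287.9577202096831
1.25
```

View pics/top0.png

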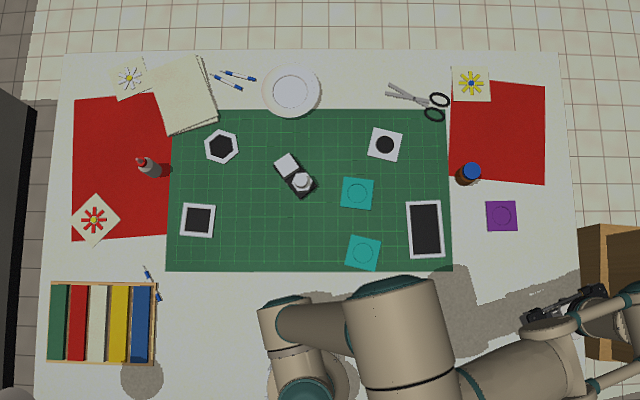

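View pics/scene0.png

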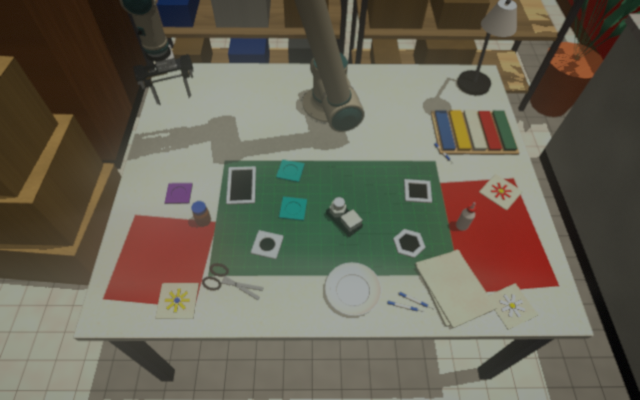

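View pics/wrist0.png

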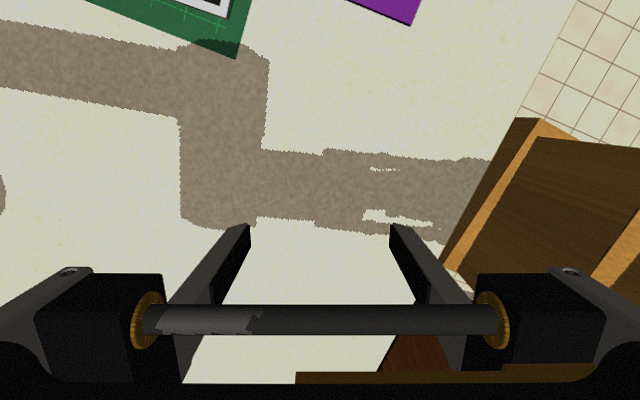

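```bash
python3 - <<'E'
from h import *
np.set_printoptions(precision=4,suppress=True)
f=grab_frame('top');c=f['color'];print(state()['t'])
g=cv2.cvtColor(c,cv2.COLOR_RGB2GRAY)
for n,(x,y) in dict(ob=(426,229),sq=(198,219),hex=(221,146),rd=(385,144)).items():
    m=(g<70).astype(np.uint8)
    nn,l,st,ce=cv2.connectedComponentsWithStats(m,connectivity=4)
    k=l[y,x]; ys,xs=np.where(l==k)
    w=toworld(f,np.c_[xs,ys],.003)
    cc=w[:,:2].mean(0); print(n,len(xs),ce[k],cc, np.ptp(w,axis=0)[:2])
    cnt=max(cv2.findContours((l==k).astype(np.uint8),cv2.RETR_EXTERNAL,cv2.CHAIN_APPROX_NONE)[0],key=len)
    wc=toworld(f,cnt.reshape(-1,2),.003)[:,:2].astype(np.float32)
    print(cv2.minAreaRect(wc*1000))
cv2.imwrite('pics/crop.png',cv2.resize(c[130:230,240:350,::-1],None,fx=6,fy=6,interpolation=cv2.INTER_CUBIC)[:,:,:])
E
```

```text
1.3
ob 1316 [424.671 228.766] [ 0.4142 -0.3164] [0.1365 0.0785]
((414.3291015625, -316.5247802734375), (134.0199737548828, 73.73255920410156), 2.7209434509277344)
sq 534 [197.3764 219.6049] [0.4403 0.3044] [0.0662 0.0679]
((440.4784240722656, 304.5454406738281), (64.25588989257812, 63.665958404541016), 84.7418441772461)
hex 399 [220.6942 146.2356] [0.648  0.2475] [0.0672 0.0634]
((647.9242553710938, 246.99612426757812), (67.6850814819336, 61.66793441772461), 71.10835266113281)
rd 239 [384.7238 144.1715] [ 0.6524 -0.2132] [0.0466 0.0481]
((652.997314453125, -212.65423583984375), (46.587013244628906, 48.05779266357422), 0.003743864130228758)
```

View pics/crop.png

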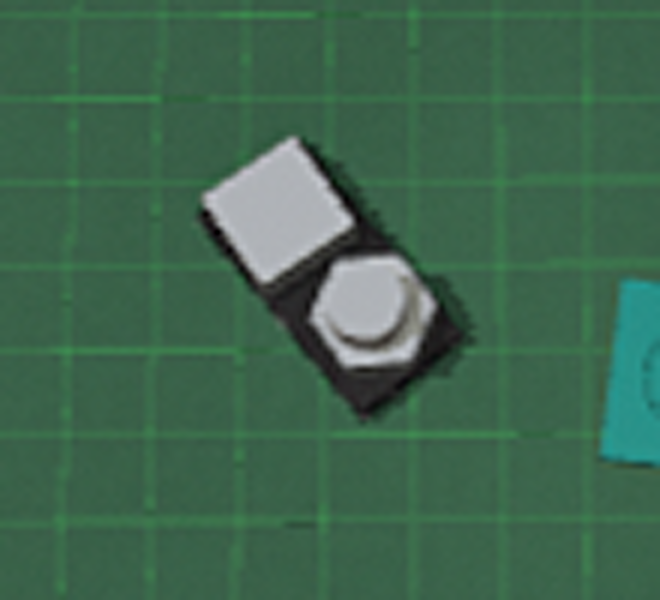

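```bash
cat >> h.py <<'E'
def quat_yaw(q):
    R=Ro.from_quat([q[1],q[2],q[3],q[0]]).as_matrix(); return np.degrees(np.arctan2(R[1,1],R[0,1])),R
E
python3 - <<'E'
from h import *
np.set_printoptions(precision=4,suppress=True)
f=grab_frame('top')
def c(p): return (np.array(p,float)+.5)/6-.5+[240,130]
sq=toworld(f,c([(297,137),(353,222),(267,287),(203,200)]),.052)
print('sq',sq.mean(0)[:2]); 
for i in range(4): d=sq[(i+1)%4]-sq[i];print(np.linalg.norm(d[:2]),np.degrees(np.arctan2(d[1],d[0])))
hx=toworld(f,c([(343,255),(398,254),(435,309),(408,366),(350,368),(310,315)]),.052)
print('hex',hx.mean(0)[:2]); 
for i in range(6): d=hx[(i+1)%6]-hx[i];print(np.linalg.norm(d[:2]),np.degrees(np.arctan2(d[1],d[0])))
print('pot',toworld(f,c([(367,301)]),.078))
cs=toworld(f,c([(365,415),(463,337),(203,212)]),.024);print(cs)
print(toworld(f,c([(365,415),(463,337)]),.024).mean(0))
print(np.linalg.norm(cs[1]-cs[0]),np.linalg.norm(cs[2]-cs[0]),np.degrees(np.arctan2(*(cs[2]-cs[0])[[1,0]])))
for n,p in dict(glue=(155,173),jar=(468,178)).items(): print(n,toworld(f,[p],.0 if n=='glue' else .08))
s=state();print(quat_yaw(s['tcp_rot']),s['t'])
E
```

```text
sq [0.5813 0.0582]
0.046699510833245486 -147.0719177300261
0.04804186374695933 127.86978366134774
0.04930675772126571 36.18064770795552
0.050686422956462814 -55.25098785992141
hex [0.5358 0.016 ]
0.024427498721309938 -89.08870647262725
0.029932844141229892 -146.59497394133587
0.02824249391271797 155.19770843709904
0.025580473461447636 91.8800728612802
0.029850623603943065 36.79591635303687
0.03074740851146472 -27.904093363102653
pot [[0.5347 0.0179 0.078 ]]
[[ 0.494   0.021   0.024 ]
 [ 0.5296 -0.023   0.024 ]
 [ 0.588   0.0955  0.024 ]]
[ 0.5118 -0.001   0.024 ]
0.056646134441884474 0.1199626580468058 38.382883983894864
glue [[0.5724 0.4322 0.    ]]
jar [[ 0.5385 -0.4197  0.08  ]]
(np.float64(-69.21320899296076), array([[ 0.9349,  0.3549,  0.    ],
       [ 0.3549, -0.9349, -0.0001],
       [ 0.    ,  0.0001, -1.    ]])) 1.35
```

```bash
python3 -m jog '[[0.06,0.1,0.01,0,0,0.014,0],[0.06,0.1,0.01,0,0,0.014,0],[0.06,0.1,0.01,0,0,0.014,0],[0.06,0.1,0.01,0,0,0,0],[0.06,0.1,0.01,0,0,0,0]]' 20; python3 -m jog '[[0.06,0.1,0,0,0,0,0],[0.06,0.1,0,0,0,0,0],[0.06,0.1,0,0,0,0,0],[0.06,0.1,0,0,0,0,0],[0.06,0.1,0,0,0,0,0]]'
```

```text
t: 1.98
position: [0.3549, -0.286, 0.1911]
tcp_rot: [0.0, 0.951, 0.308, 0.0]
wrist_force: [0.8, -0.8, 0.0]
opening: 0.094
t: 2.6
position: [0.505, -0.0359, 0.191]
tcp_rot: [0.0, 0.951, 0.308, 0.0]
wrist_force: [0.4, -0.8, -0.2]
opening: 0.0938
```

```bash
python3 - <<'E'
from h import *
s=state();print(s['t'],s['position'],quat_yaw(s['tcp_rot'])[0])
f=grab_frame('wrist');save(f,'w1');print(f['eye'],state()['t'])
E
```

```text
2.6 [ 0.5049813  -0.03588493  0.19098965] -54.0801298314824
[0.56941803 0.01209415 0.40842413] 2.65
```

View pics/w1.png

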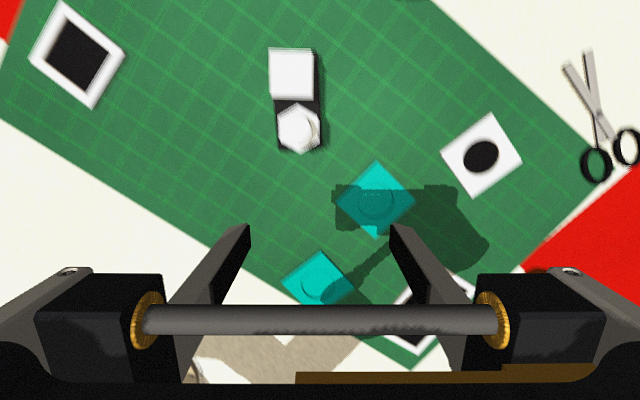

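```bash
python3 - <<'E'
from h import *
np.set_printoptions(precision=4,suppress=True)
s=state();print(s['t'],s['position'],s['qvel'])
f=grab_frame('wrist');save(f,'w2')
c=f['color'];cv2.imwrite('pics/w2c.png',cv2.resize(c[35:165,255:345,::-1],None,fx=6,fy=4.5*6/4.5,interpolation=cv2.INTER_CUBIC)[:600*2][:780])
g=cv2.cvtColor(c,cv2.COLOR_RGB2GRAY)
for n,(x,y) in dict(sq=(75,55),rd=(482,156)).items():
    nn,l,st,ce=cv2.connectedComponentsWithStats((g<70).astype(np.uint8),connectivity=4)
    k=l[y,x]; ys,xs=np.where(l==k)
    w=toworld(f,np.c_[xs,ys],.003)[:,:2]; print(n,len(xs),w.min(0)/2+w.max(0)/2,np.ptp(w,axis=0),cv2.minAreaRect((w*1000).astype(np.float32)))
E
```

```text
2.65 [ 0.5086 -0.029   0.1908] [-0.0853 -0.0257  0.0426 -0.0681  0.0131 -0.1667]
sq 2490 [0.4384 0.3047] [0.0685 0.068 ] ((438.2861633300781, 304.6114196777344), (63.53709030151367, 64.36905670166016), 85.49835968017578)
rd 925 [ 0.6526 -0.2123] [0.0495 0.0477] ((652.6976318359375, -211.91859436035156), (47.5764274597168, 48.213592529296875), 36.31886672973633)
```

View pics/w2c.png

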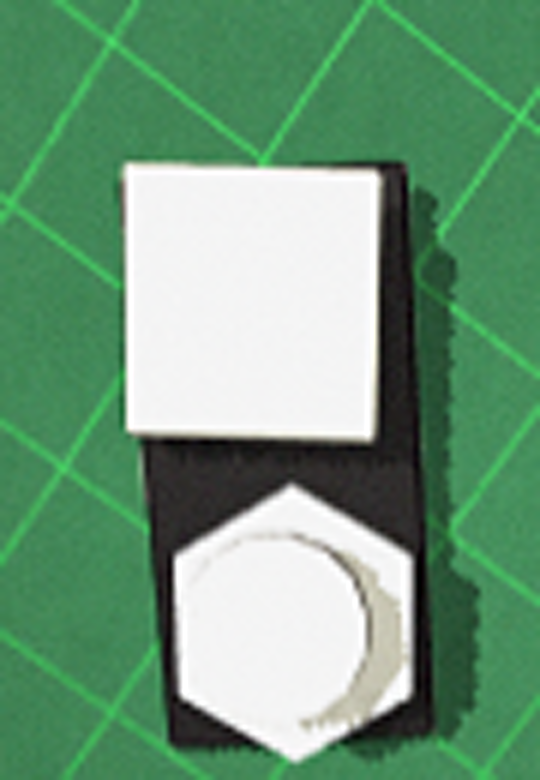

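```bash
cat > m.py <<'E'
from h import *
np.set_printoptions(precision=4,suppress=True)
f=grab_frame('wrist')
def c(p): return (np.array(p,float)+.5)/6-.5+[255,35]
def poly(n,P,z):
    w=toworld(f,c(P),z)[:,:2];print(n,w.mean(0))
    for i in range(len(w)): d=w[(i+1)%len(w)]-w[i];print('  ',np.linalg.norm(d),np.degrees(np.arctan2(d[1],d[0])))
poly('sq',[(123,165),(381,171),(374,439),(126,431)],.052)
poly('hex',[(293,483),(413,552),(411,698),(296,763),(178,692),(174,553)],.052)
poly('case',[(405,163),(434,738),(170,748)],.024)
w=toworld(f,c([(405,163),(170,748)]),.024);print('case c',w.mean(0))
a=toworld(f,c([(370,625),(275,531)]),.078);print(a)
# pot: project circles
for x,y in [(.534,.016),(.536,.018),(.534,.018)]:
    t=np.linspace(0,2*np.pi,5)[:-1]
    P=np.c_[x+.018*np.cos(t+.63),y+.018*np.sin(t+.63),0*t+.078]
    print(x,y,((topx(f,P)-[255,35]+.5)*6-.5).round(0).tolist())
print(state()['t'],state()['position'])
E
python3 m.py
```

```text
sq [0.5788 0.0551]
   0.0490693568633426 -54.924611187311264
   0.04898005142977222 -145.3320589524268
   0.04901731243227785 124.55777503290606
   0.0485368854357513 34.72801968001296
hex [0.5338 0.0127]
   0.027428521154055367 -82.88925145590584
   0.029289341398290727 -144.2337269292026
   0.02738817510793255 155.82693322292215
   0.028178162528853763 94.91169931294648
   0.027871892719454176 36.13331501610598
   0.02770752769252124 -24.26926370990283
case [0.5473 0.0135]
   0.11852481130066544 -140.3714959629443
   0.05905532972016453 128.54369968478616
   0.13141776553173806 12.93033588401944
case c [0.5564 0.0338 0.024 ]
[[0.545  0.0013 0.078 ]
 [0.5484 0.0257 0.078 ]]
0.534 0.016 [[272.0, 527.0], [177.0, 625.0], [274.0, 721.0], [368.0, 626.0]]
0.536 0.018 [[269.0, 512.0], [175.0, 610.0], [272.0, 706.0], [366.0, 611.0]]
0.534 0.018 [[263.0, 521.0], [169.0, 619.0], [266.0, 715.0], [360.0, 620.0]]
2.75 [ 0.5049 -0.0354  0.1905]
```

```bash
python3 -m jog '[[0.058,0.103,0,0,0,0,0],[0,0,-0.09,0,0,0,0],[0,0,-0.09,0,0,0,0],[0,0,-0.05,0,0,0,0],[0,0,0,0,0,0,0]]'; python3 - <<'E'
from h import *
f=grab_frame('wrist');save(f,'w3');s=state();print(s['position'])
E
```

```text
t: 3.38
position: [0.5307, 0.0126, 0.074]
tcp_rot: [-0.001, 0.952, 0.308, -0.002]
wrist_force: [0.7, 0.2, 0.1]
opening: 0.094
[0.53234589 0.0125815  0.0755567 ]
```

View pics/w3.png

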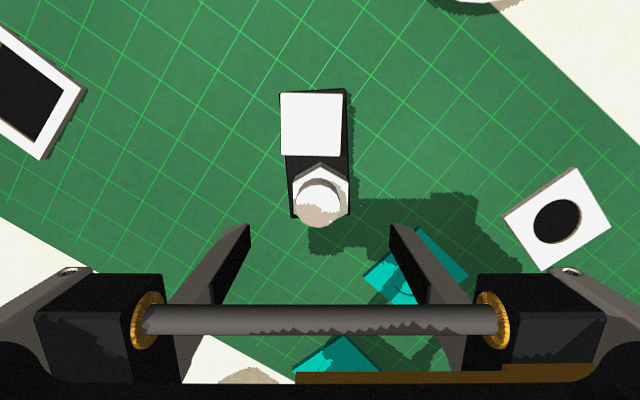

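```bash
python3 - <<'E'
from h import *
f=grab_frame('wrist');s=state();p=s['position'];R=quat_yaw(s['tcp_rot'])[1]
print(p,f['eye'],s['t']); print(topx(f,[p, p+R[:,0]*.02, p-R[:,0]*.02,p+R[:,1]*.047,p-R[:,1]*.047]), topx(f,[[.534,.016,.078]]))
print(R.T@(np.array(f['eye'])-p), R.T@RM(f)[:,2])
for r in search_frame(f,'round_pot'): print(r, toworld(f,r['at'],.078))
E
```

```text
[0.53350012 0.01270643 0.07656411] [0.59741346 0.06044046 0.29285822] 3.475
[[321.21594778 215.10189421]
 [321.29346999 190.96168842]
 [321.14184832 238.09582472]
 [380.06477126 215.20766321]
 [262.39812854 214.97657669]] [[318.22949092 212.95337016]]
[ 0.0798801 -0.0010465 -0.2162514] [-0.27731804 -0.00149159  0.96077702]
{'at': [314.4, 202.1], 'score': 0.81} [[0.53954672 0.02370383 0.078     ]]
```

```bash
python3 - <<'E'
from h import *
f=grab_frame('wrist');c=f['color'];print(state()['t'],state()['position'])
cv2.imwrite('pics/w3c.png',cv2.resize(c[140:250,230:410,::-1],None,fx=4.4,fy=4.4,interpolation=cv2.INTER_CUBIC))
E
```

```text
3.575 [0.53430572 0.01308251 0.07729559]
```

View pics/w3c.png

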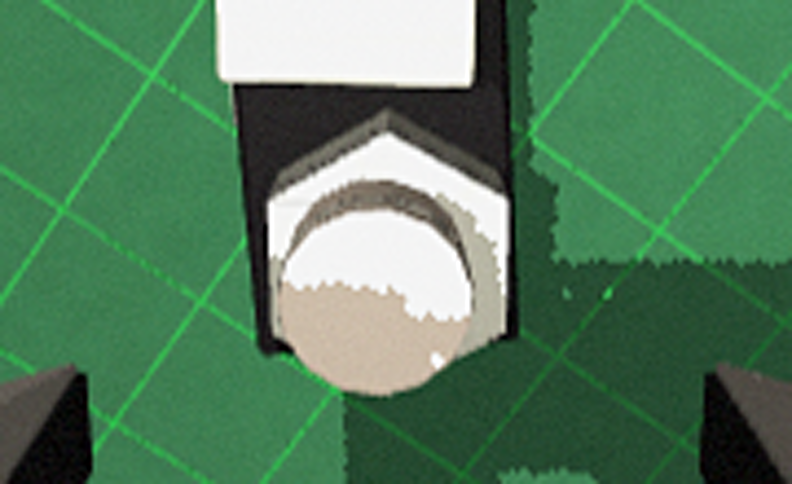

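```bash
python3 - <<'E'
from h import *
f=grab_frame('wrist');s=state();p=s['position'];R=quat_yaw(s['tcp_rot'])[1];print(s['t'],p)
e=R.T@(np.array(f['eye'])-p)
for px in [(247,223),(250,231),(393,223),(390,231),(250,246)]:
    w=toworld(f,[px],0)[0]-np.array(f['eye']); d=R.T@w
    for X in (.008,-.008): k=(X-e[0])/d[0]; print(px,X,(e+k*d)*1000)
w=toworld(f,[(315.4,208.6)],.078)[0];print(w,R.T@(w-p))
E
```

```text
3.625 [0.53428194 0.01324171 0.0772933 ]
(247, 223) 0.008 [  8.         -49.61132187 -36.06036383]
(247, 223) -0.008 [ -8.         -60.4325776    4.04178435]
(250, 231) 0.008 [  8.         -44.43955934 -49.58643028]
(250, 231) -0.008 [ -8.         -54.11720568 -12.47524243]
(393, 223) 0.008 [  8.          49.05942205 -35.69528811]
(393, 223) -0.008 [-8.         60.05679936  4.48758767]
(390, 231) 0.008 [  8.          43.83630331 -49.28189354]
(390, 231) -0.008 [ -8.          53.67871506 -12.10336481]
(250, 246) 0.008 [  8.         -39.55036771 -70.63226179]
(250, 246) -0.008 [ -8.         -48.14688835 -38.17484725]
[0.53703944 0.02008598 0.078     ] [ 0.0062465  -0.00392885 -0.00070183]
```

```bash
python3 -m jog '[[0.003,0.01,-0.02,0,0,0,0],[0,0,-0.018,0,0,0,0.4],[0,0,0,0,0,0,0.4],[0,0,0,0,0,0,0.4]]' 12; python3 - <<'E'
from h import *
f=grab_frame('wrist');c=f['color'];s=state();print(s['t'],s['position'],s['opening'])
cv2.imwrite('pics/w4c.png',cv2.resize(c[140:290,220:420,::-1],None,fx=4,fy=4,interpolation=cv2.INTER_CUBIC))
E
```

```text
t: 4.12
position: [0.5345, 0.0189, 0.0565]
tcp_rot: [0.0, 0.951, 0.308, -0.0]
wrist_force: [0.3, 0.3, -0.1]
opening: 0.067
4.175 [0.53470214 0.01892084 0.05669066] 0.06306082497584975
```

View pics/w4c.png

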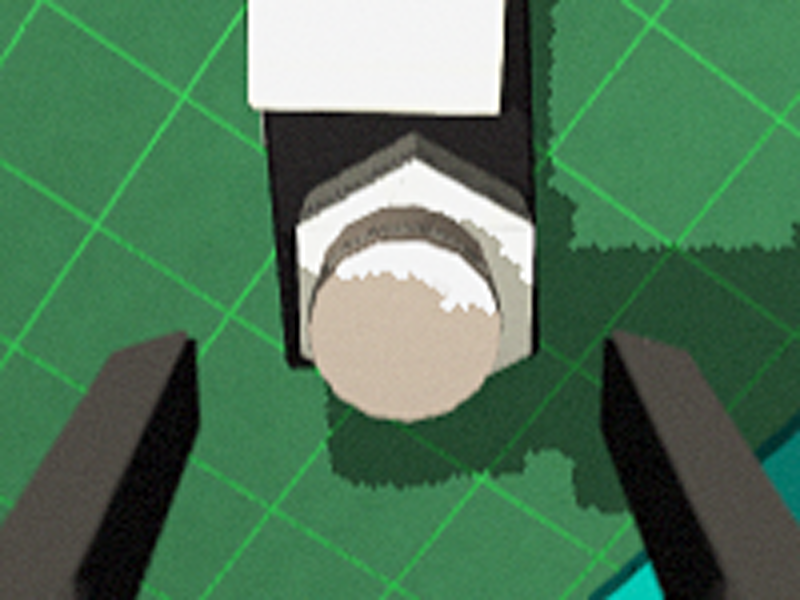

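```bash
python3 -m jog '[[0,0,0,0,0,0,0.52],[0,0,0,0,0,0,0.52],[0,0,0,0,0,0,0.52]]' 12; python3 - <<'E'
from h import *
f=grab_frame('wrist');c=f['color'];s=state();print(s['t'],s['position'],s['opening'])
cv2.imwrite('pics/w5c.png',cv2.resize(c[140:290,220:420,::-1],None,fx=4,fy=4,interpolation=cv2.INTER_CUBIC))
p=s['position'];R=quat_yaw(s['tcp_rot'])[1]
for z in (0,-.02,-.04): print(z,[topx(f,[p+R@[.008,y,z]]).round(0).tolist() for y in (-s['opening']/2,s['opening']/2)])
f=grab_frame('scene');save(f,'s5');cv2.imwrite('pics/s5c.png',cv2.resize(f['color'][150:270,270:430,::-1],None,fx=5,fy=5,interpolation=cv2.INTER_CUBIC))
E
```

```text
t: 4.55
position: [0.5346, 0.0189, 0.0568]
tcp_rot: [0.0, 0.951, 0.308, 0.0]
wrist_force: [-0.3, 0.3, 0.2]
opening: 0.0452
4.6 [0.53464474 0.01886359 0.05679151] 0.044955745815259934
0 [[[292.0, 206.0]], [[349.0, 206.0]]]
-0.02 [[[290.0, 215.0]], [[351.0, 215.0]]]
-0.04 [[[287.0, 225.0]], [[355.0, 225.0]]]
```

View pics/w5c.png

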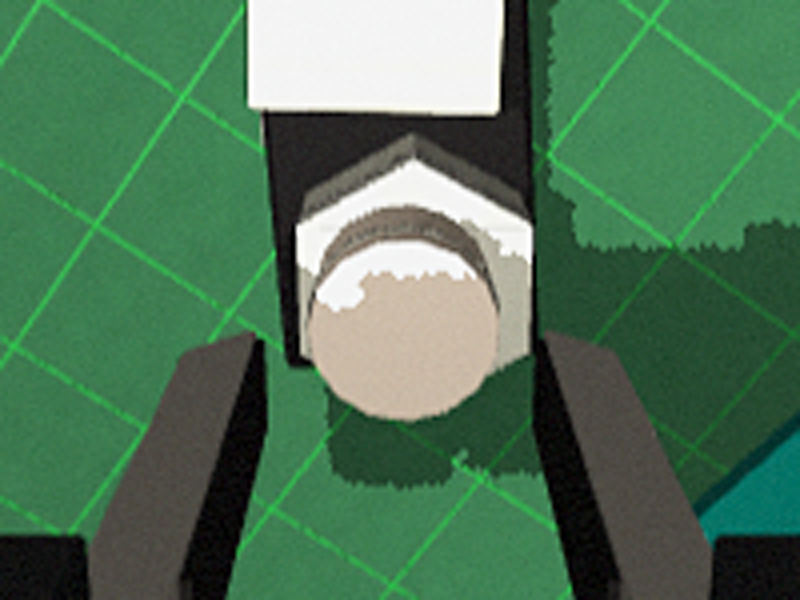

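View pics/s5c.png

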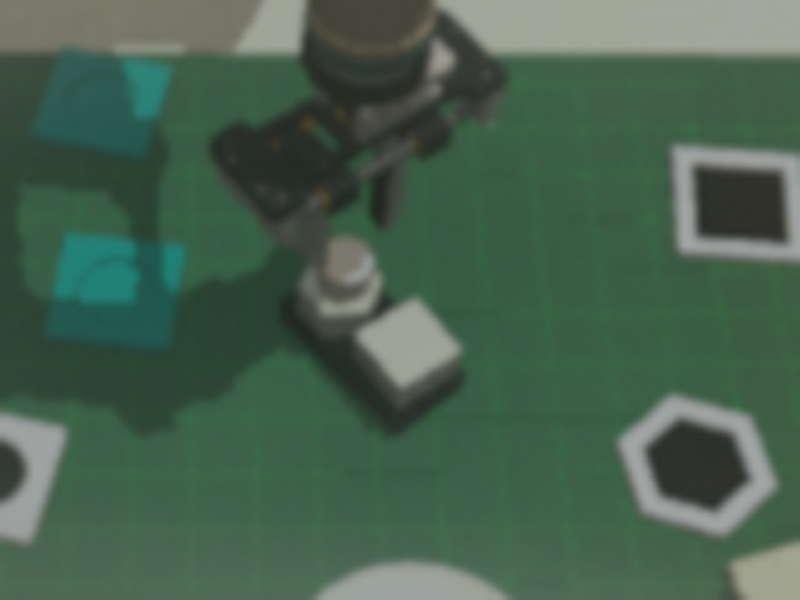

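```bash
python3 - <<'E'
from h import *
f=grab_frame('scene');s=state();p=s['position'];R=quat_yaw(s['tcp_rot'])[1];print(s['t'])
for y in (-.0225,-.035,.0225,.035):
  for z in (0,-.02,-.04): print(y,z,((topx(f,[p+R@[0,y,z]])[0]-[270,150])*5).round(0))
print(((topx(f,[[.534,.016,.078],[.579,.056,.052]])-[270,150])*5).round(0))
E
```

```text
4.7
-0.0225 0 [369. 258.]
-0.0225 -0.02 [371. 241.]
-0.0225 -0.04 [373. 223.]
-0.035 0 [384. 249.]
-0.035 -0.02 [386. 231.]
-0.035 -0.04 [388. 214.]
0.0225 0 [315. 291.]
0.0225 -0.02 [316. 274.]
0.0225 -0.04 [318. 257.]
0.035 0 [300. 301.]
0.035 -0.02 [301. 284.]
0.035 -0.04 [302. 267.]
[[339. 256.]
 [401. 336.]]
```

```bash
python3 -m jog '[[0,0,0,0,0,0,0.7],[0,0,0,0,0,0,0.7],[0,0,0,0,0,0,0.7]]' 5; python3 - <<'E'
from h import *
f=grab_frame('wrist');c=f['color'];s=state();print(s['t'],s['position'],s['opening'])
cv2.imwrite('pics/w6c.png',cv2.resize(c[140:290,220:420,::-1],None,fx=4,fy=4,interpolation=cv2.INTER_CUBIC))
E
```

```text
t: 5.08
position: [0.5346, 0.0189, 0.0567]
tcp_rot: [0.0, 0.951, 0.308, 0.0]
wrist_force: [0.4, 1.1, 0.4]
opening: 0.0283
5.125 [0.53454446 0.01888866 0.05665693] 0.028508890104198308
```

View pics/w6c.png

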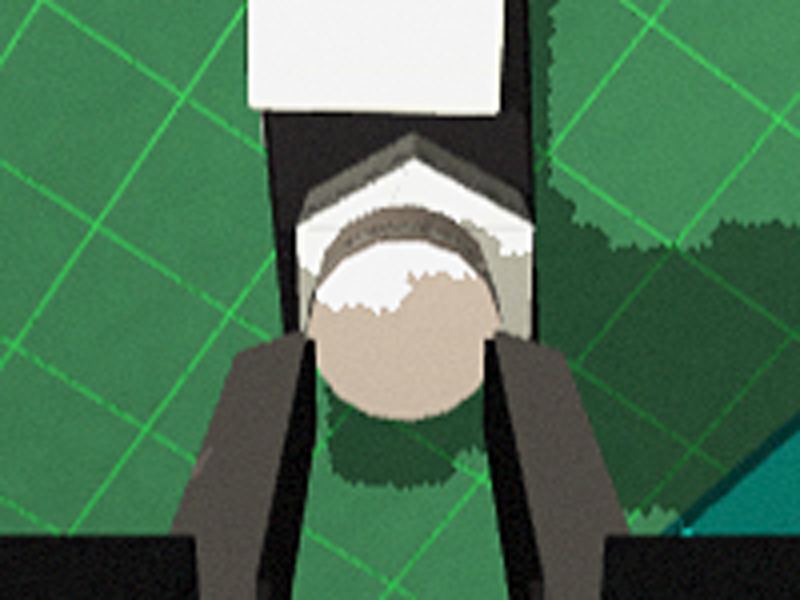

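```bash
python3 -m jog '[[0,0,0.1,0,0,0,0.3],[-0.06,0.067,0,0,0,0,0.7],[-0.06,0.067,0,0,0,0,0.7],[-0.06,0.067,-0.1,0,0,0,0.7],[0,0,-0.08,0,0,0,0.7]]'; python3 -m jog '[[0,0,-0.02,0,0,0,0.7],[0,0,0,0,0,0,0.7]]'; python3 - <<'E'
from h import *
f=grab_frame('wrist');save(f,'w7');s=state();print(s['t'],s['position'],s['opening'],s['wrist_force'])
f=grab_frame('scene');cv2.imwrite('pics/s7c.png',cv2.resize(f['color'][130:250,270:430,::-1],None,fx=5,fy=5,interpolation=cv2.INTER_CUBIC))
E
```

```text
t: 5.75
position: [0.4443, 0.1187, 0.0197]
tcp_rot: [-0.0, 0.951, 0.31, 0.0]
wrist_force: [1.4, -0.9, -0.5]
opening: 0.0282
t: 6.0
position: [0.4473, 0.1168, 0.0103]
tcp_rot: [0.0, 0.951, 0.308, -0.0]
wrist_force: [0.4, -0.8, 0.0]
opening: 0.0281
6.05 [0.44816607 0.11684239 0.01101675] 0.02819773747956556 [-0.27414497 -0.89776937 -0.08417745]
```

View pics/w7.png

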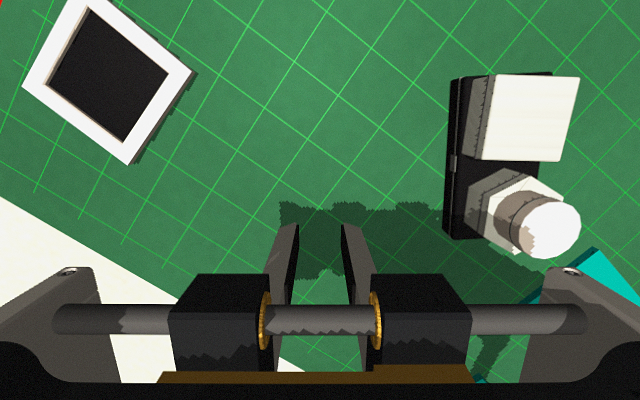

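View pics/s7c.png

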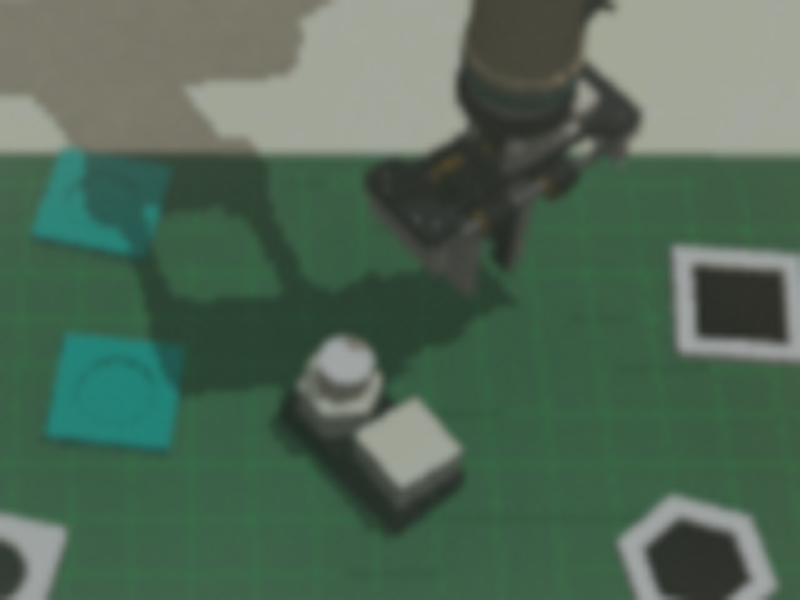

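```bash
python3 -m jog '[[0,0,-0.02,0,0,0,0.7],[0,0,-0.02,0,0,0,0.7],[0,0,0,0,0,0,0.7]]'; python3 - <<'E'
from h import *
f=grab_frame('wrist');c=f['color'];cv2.imwrite('pics/w8c.png',cv2.resize(c[170:290,230:410,::-1],None,fx=4.4,fy=4.4,interpolation=cv2.INTER_CUBIC));s=state();print(s['t'],s['position'],s['wrist_force'])
E
```

```text
t: 6.48
position: [0.4458, 0.1168, -0.0106]
tcp_rot: [-0.0, 0.951, 0.308, -0.001]
wrist_force: [-0.1, 0.6, 0.2]
opening: 0.0282
6.525 [ 0.44619656  0.116904   -0.01023672] [-0.69858908  0.44163614 -0.01261271]
```

View pics/w8c.png

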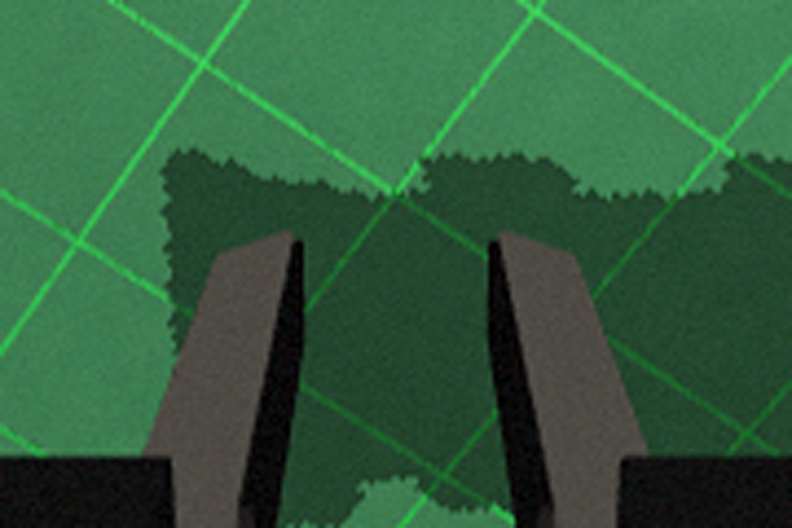

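```bash
python3 -m jog '[[0,0,-0.02,0,0,0,0.7],[0,0,0,0,0,0,0.7]]';python3 -m jog '[[0,0,-0.008,0,0,0,0.7],[0,0,0,0,0,0,0.7]]';python3 -m jog '[[0,0,-0.008,0,0,0,0.7],[0,0,0,0,0,0,0.7]]'
```

```text
t: 6.78
position: [0.4459, 0.1169, -0.0205]
tcp_rot: [-0.0, 0.951, 0.308, -0.001]
wrist_force: [-0.2, 0.3, 0.4]
opening: 0.0284
t: 7.02
position: [0.4465, 0.117, -0.024]
tcp_rot: [-0.0, 0.951, 0.308, -0.0]
wrist_force: [0.4, -0.2, -0.4]
opening: 0.0281
t: 7.28
position: [0.4464, 0.117, -0.028]
tcp_rot: [-0.0, 0.951, 0.308, -0.0]
wrist_force: [-1.0, 0.8, 0.3]
opening: 0.028
```

```bash
python3 -m jog '[[0,0,-0.006,0,0,0,0.7],[0,0,0,0,0,0,0.7]]';python3 -m jog '[[0,0,-0.006,0,0,0,0.7],[0,0,0,0,0,0,0.7]]'; python3 - <<'E'
from h import *
f=grab_frame('wrist');c=f['color'];cv2.imwrite('pics/w9c.png',cv2.resize(c[170:290,230:410,::-1],None,fx=4.4,fy=4.4,interpolation=cv2.INTER_CUBIC));s=state();print(s['t'],s['position'],s['wrist_force'],s['effort'])
E
```

```text
t: 7.52
position: [0.4465, 0.117, -0.031]
tcp_rot: [-0.0, 0.951, 0.308, -0.0]
wrist_force: [0.3, -0.0, -0.3]
opening: 0.0283
t: 7.78
position: [0.4464, 0.117, -0.034]
tcp_rot: [-0.0, 0.951, 0.308, -0.0]
wrist_force: [1.1, -0.7, 0.3]
opening: 0.0283
7.825 [ 0.44658338  0.11700047 -0.03389053] [ 1.37356113  0.2112707  -0.21549172] [-2.85776056e-03 -3.46668828e+01 -1.53824025e+01  3.55254987e-02
 -5.66818658e-02 -4.12536156e-05]
```

View pics/w9c.png

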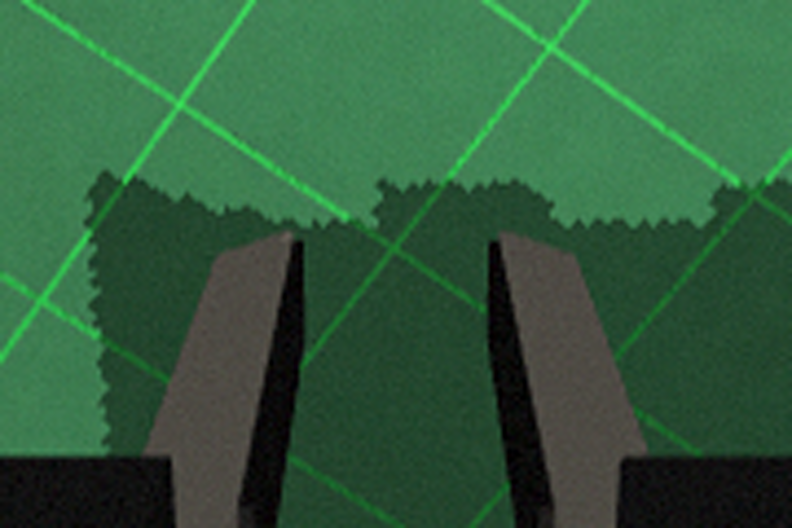

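```bash
python3 -m jog '[[0,0,-0.008,0,0,0,0.7],[0,0,0,0,0,0,0.7]]';python3 -m jog '[[0,0,-0.006,0,0,0,0.7],[0,0,0,0,0,0,0.7]]';python3 -m jog '[[0,0,-0.004,0,0,0,0.7],[0,0,0,0,0,0,0.7]]'
```

```text
t: 8.07
position: [0.4464, 0.117, -0.0381]
tcp_rot: [-0.0, 0.951, 0.308, -0.0]
wrist_force: [0.0, -1.0, -0.7]
opening: 0.0283
t: 8.32
position: [0.447, 0.1171, -0.0396]
tcp_rot: [0.0, 0.951, 0.308, 0.0]
wrist_force: [-2.7, -0.4, 12.2]
opening: 0.0283
t: 8.57
position: [0.447, 0.1171, -0.0397]
tcp_rot: [0.0, 0.951, 0.308, 0.001]
wrist_force: [-7.0, -1.0, 29.7]
opening: 0.0281
```

```bash
python3 -m jog '[[0,0,0.11,0,0,0,0.3],[0,0,0.09,0,0,0,0.1],[0.059,-0.066,0,0,0,0,0.1],[0.059,-0.066,0,0,0,0,0.1],[0.058,-0.066,0,0,0,0,0.1]]' 12; python3 -m jog '[[0,0,-0.04,0,0,0,0.1],[0,0,-0.03,0,0,0,0.1],[0,0,0,0,0,0,0.1]]'; python3 - <<'E'
from h import *
f=grab_frame('wrist');c=f['color'];s=state();print(s['t'],s['position'],s['opening'])
cv2.imwrite('pics/w10c.png',cv2.resize(c[140:290,220:420,::-1],None,fx=4,fy=4,interpolation=cv2.INTER_CUBIC))
E
```

```text
t: 9.2
position: [0.5356, 0.0171, 0.0574]
tcp_rot: [0.0, 0.951, 0.308, 0.0]
wrist_force: [-0.4, -0.1, -0.3]
opening: 0.0746
t: 9.57
position: [0.5328, 0.0185, 0.0208]
tcp_rot: [-0.001, 0.951, 0.308, -0.002]
wrist_force: [-0.1, 0.2, -0.0]
opening: 0.0843
9.625 [0.53371415 0.0184978  0.02165214] 0.08453854233841393
```

View pics/w10c.png

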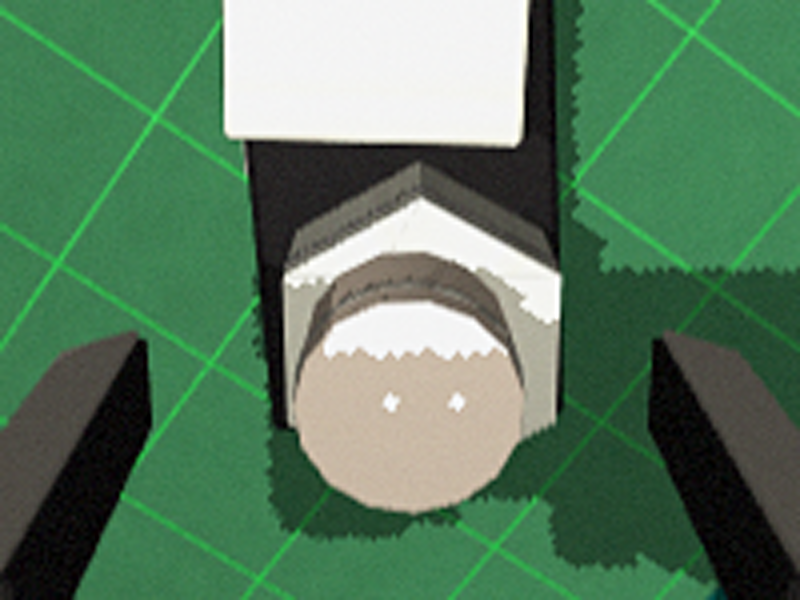

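```bash
python3 -m jog '[[0,0,-0.006,0,0,0,1],[0,0,0,0,0,0,1],[0,0,0,0,0,0,1],[0,0,0,0,0,0,1],[0,0,0,0,0,0,1]]' 12;python3 -m jog '[[0,0,0,0,0,0,1],[0,0,0.04,0,0,0,1],[0,0,0.06,0,0,0,1]]'; python3 - <<'E'
from h import *
f=grab_frame('wrist');c=f['color'];s=state();print(s['t'],s['position'],s['opening'])
cv2.imwrite('pics/w11c.png',cv2.resize(c[140:290,220:420,::-1],None,fx=4,fy=4,interpolation=cv2.INTER_CUBIC))
E
```

```text
t: 10.25
position: [0.5347, 0.018, 0.0193]
tcp_rot: [0.0, 0.951, 0.308, 0.0]
wrist_force: [0.3, -0.2, -0.8]
opening: 0.0382
t: 10.62
position: [0.5335, 0.0181, 0.0687]
tcp_rot: [-0.001, 0.951, 0.308, -0.001]
wrist_force: [1.3, 0.2, -0.7]
opening: 0.036
10.675 [0.53708384 0.01782268 0.07316498] 0.03591819065313107
```

View pics/w11c.png

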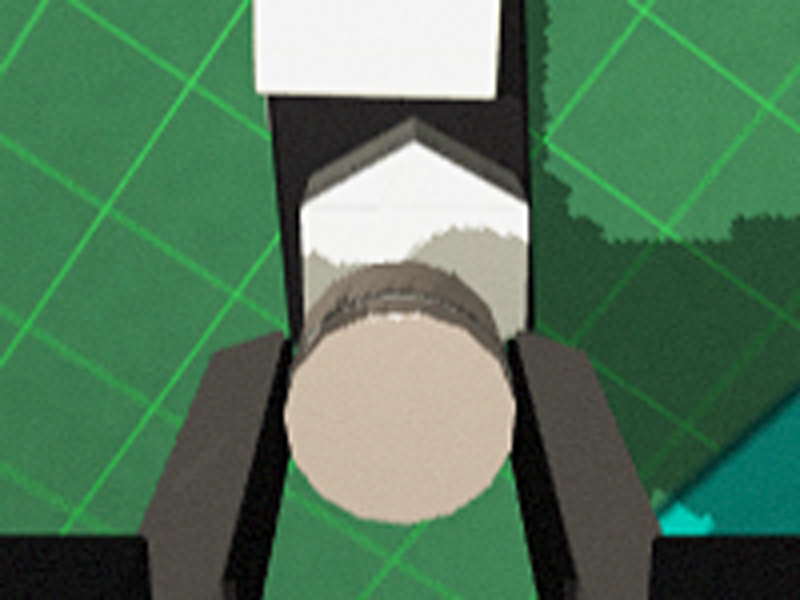

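```bash
python3 -m jog '[[0.047,-0.092,0,0,0,0,1],[0.047,-0.092,0,0,0,0,1],[0.047,-0.092,0,0,0,0,1],[0.047,-0.092,0,0,0,0,1],[0.047,-0.093,0,0,0,0,1]]';python3 -m jog '[[0,0,-0.08,0,0,0,1],[0,0,-0.04,0,0,0,1],[0,0,0,0,0,0,1]]'; python3 - <<'E'
from h import *
f=grab_frame('wrist');c=f['color'];s=state();p=s['position'];R=quat_yaw(s['tcp_rot'])[1];print(s['t'],p,s['opening'])
cv2.imwrite('pics/w12c.png',cv2.resize(c[110:290,200:440,::-1],None,fx=3.3,fy=3.3,interpolation=cv2.INTER_CUBIC))
save(f,'w12')
E
```

```text
t: 11.3
position: [0.6526, -0.2139, 0.0682]
tcp_rot: [-0.0, 0.951, 0.308, -0.0]
wrist_force: [0.5, 0.5, -0.9]
opening: 0.0357
t: 11.68
position: [0.6501, -0.2119, 0.0062]
tcp_rot: [-0.002, 0.951, 0.308, -0.002]
wrist_force: [1.1, -0.7, -0.6]
opening: 0.0357
11.725 [ 0.65145957 -0.21223796  0.00798668] 0.03541378405004793
```

View pics/w12c.png

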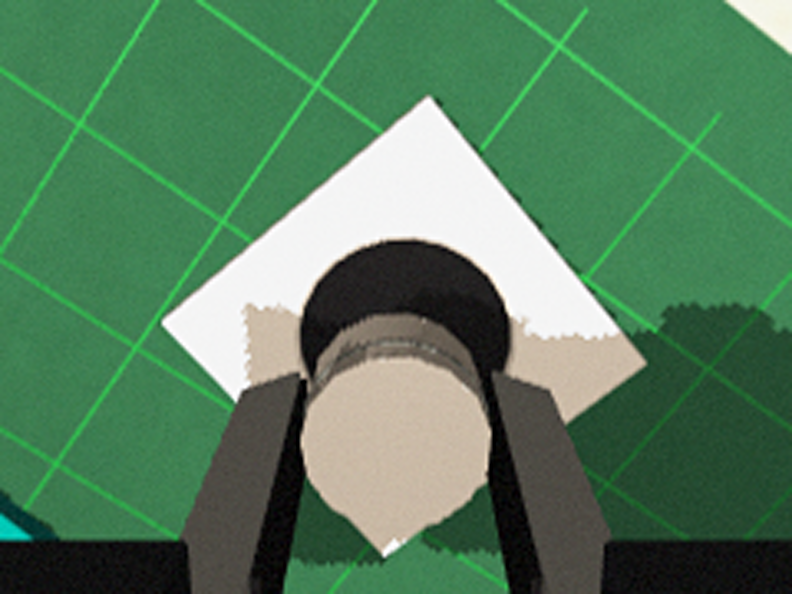

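```bash
python3 - <<'E'
from h import *
f=grab_frame('wrist');s=state();p=s['position'];R=quat_yaw(s['tcp_rot'])[1];print(s['t'],p)
w=toworld(f,[(200+405/3.3,110+240/3.3)],.007)[0]-R[:,0]*.026;print('holder',w, R.T@(w-p))
l=toworld(f,[(200+302/3.3,110+325/3.3)],.007)[0];r=toworld(f,[(200+511/3.3,110+325/3.3)],.007)[0];print(R.T@(l-p),R.T@(r-p))
w=toworld(f,[(200+396/3.3,110+451/3.3)],p[2]+.0395-.006+.026)[0];print('pot',w, R.T@(w-p))
E
```

```text
11.775 [ 0.65244419 -0.2125214   0.00925368]
holder [ 0.65336377 -0.21297464  0.00699648] [0.00047864 0.00090584 0.00225751]
[ 0.00521203 -0.02399238  0.00224784] [0.00531666 0.02670915 0.00226168]
pot [ 0.65366548 -0.21022455  0.06875368] [ 0.00234437 -0.00112771 -0.05949999]
```

```bash
python3 -m jog '[[0,-0.005,-0.04,0,0,0,1],[0,0,-0.03,0,0,0,1],[0,0,-0.006,0,0,0,1],[0,0,0,0,0,0,1]]'; python3 - <<'E'
from h import *
s=state();print(s['t'],s['position'],s['wrist_force'])
E
```

```text
t: 12.28
position: [0.6525, -0.2149, -0.0285]
tcp_rot: [0.0, 0.951, 0.308, 0.0]
wrist_force: [0.1, 0.4, -1.0]
opening: 0.0361
12.275 [ 0.65248049 -0.21491946 -0.02846076] [ 0.09827523  0.36518278 -1.00504951]
```

Down 1 mm more and release, then rise.

```bash
python3 -m jog '[[0,0,-0.002,0,0,0,1],[0,0,0,0,0,0,0.5],[0,0,0,0,0,0,0.3],[0,0,0,0,0,0,0.1],[0,0,0.1,0,0,0,0]]'; python3 -m jog '[[-0.06,0.1,0.12,0,0,0,0],[-0.06,0.1,0.04,0,0,0,0]]'; python3 - <<'E'
from h import *
f=grab_frame('wrist');save(f,'w13');s=state();print(s['t'],s['position'],s['opening'])
f=grab_frame('top');c=f['color'];cv2.imwrite('pics/t13.png',cv2.resize(c[100:240,180:460,::-1],None,fx=2.8,fy=2.8,interpolation=cv2.INTER_CUBIC))
E
```

```text
t: 12.9
position: [0.6486, -0.2135, 0.0165]
tcp_rot: [-0.003, 0.951, 0.308, -0.004]
wrist_force: [0.8, 0.5, -0.5]
opening: 0.0718
t: 13.15
position: [0.6018, -0.1283, 0.0879]
tcp_rot: [0.002, 0.952, 0.307, 0.002]
wrist_force: [-0.2, -0.8, -0.3]
opening: 0.0917
13.2 [ 0.5959976  -0.12038855  0.0895984 ] 0.09347608891838201
```

View pics/w13.png

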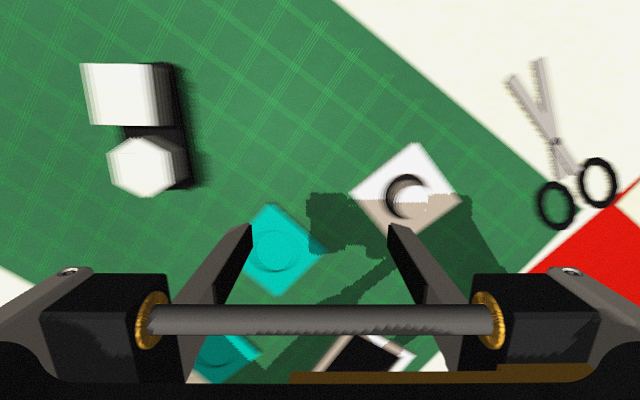

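View pics/t13.png

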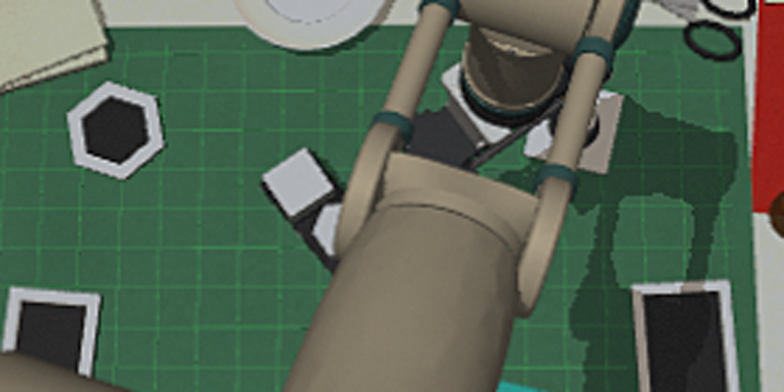

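```bash
python3 -m jog '[[-0.041,0.089,0,0,0,0,0],[-0.041,0.089,0,0,0,0,0],[-0.041,0.087,-0.03,0,0,0,0],[0,0,0,0,0,0,0],[0,0,0,0,0,0,0]]'; python3 - <<'E'
from h import *
f=grab_frame('wrist');c=f['color'];save(f,'w14');s=state();p=s['position'];R=quat_yaw(s['tcp_rot'])[1];print(s['t'],p,s['opening'],f['eye'],f['rotation'])
cv2.imwrite('pics/w14c.png',cv2.resize(c[60:240,220:420,::-1],None,fx=4,fy=4,interpolation=cv2.INTER_CUBIC)[:600])
E
```

```text
t: 13.88
position: [0.5393, 0.0042, 0.0702]
tcp_rot: [0.001, 0.951, 0.308, 0.0]
wrist_force: [0.6, -0.1, 0.3]
opening: 0.0938
13.925 [0.53965537 0.00381021 0.07030459] 0.09396106997421301 [0.60367281 0.05229157 0.28762387] [ 0.12398699  0.88242435 -0.44949628 -0.06251068]
```

View pics/w14c.png

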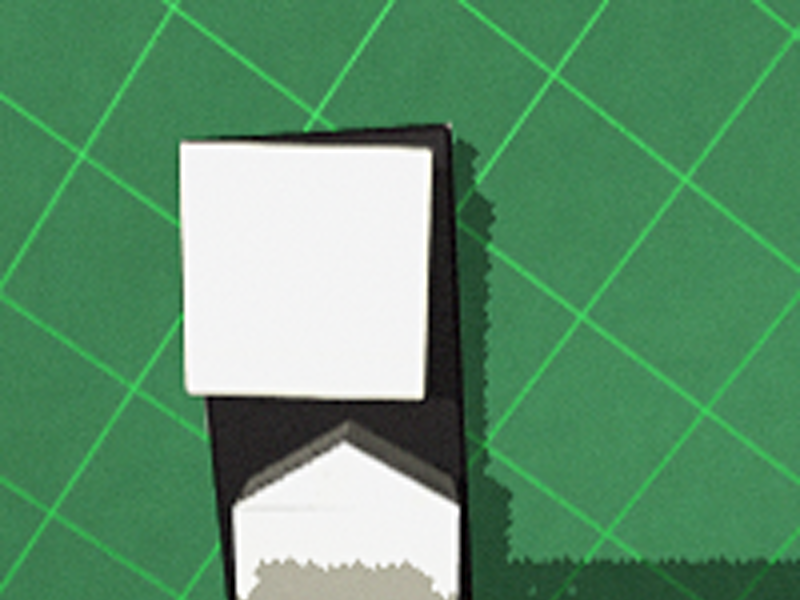

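```bash
python3 - <<'E'
from h import *
np.set_printoptions(precision=4,suppress=True)
f=grab_frame('wrist');s=state();p=s['position'];R=quat_yaw(s['tcp_rot'])[1];print(s['t'],p)
P=np.array([(347,440),(233,507),(459,507),(180,142),(432,149),(424,400),(187,395)])
w=toworld(f,(P+.5)/4-.5+[220,60],.052)
print([R.T@(x-p) for x in w]); 
t=np.radians(35.5);u=np.array([np.cos(t),np.sin(t),0]);v=np.array([-u[1],u[0],0])
print('hex',w[0]-u*.0277, (w[1]+w[2])/2-u*.0139, np.linalg.norm(w[1]-w[2]),np.degrees(np.arctan2(*(w[1]-w[2])[[1,0]])))
print('sq',w[3:].mean(0))
for i in range(3,6): print(np.degrees(np.arctan2(*(w[i+1]-w[i])[[1,0]])))
E
```

```text
13.975 [0.5397 0.0036 0.0703]
[array([ 0.0341, -0.012 ,  0.0183]), array([ 0.0197, -0.0362,  0.0183]), array([0.0198, 0.0116, 0.0183]), array([ 0.0928, -0.0438,  0.0183]), array([0.0916, 0.0051, 0.0184]), array([0.0425, 0.004 , 0.0183]), array([ 0.0434, -0.0448,  0.0183])]
hex [0.5378 0.0172 0.052 ] [0.5372 0.0171 0.052 ] 0.04774938423430846 125.9499025761331
sq [0.5829 0.0593 0.052 ]
-55.57239525763793
-145.5163601318262
124.73036746182343
```

```bash
python3 -m jog '[[-0.005,0.026,-0.05,0,0,0,0],[0,0,-0.07,0,0,0,0],[0,0,-0.036,0,0,0,0.3],[0,0,0,0,0,0,0.3]]' 20; python3 - <<'E'
from h import *
f=grab_frame('wrist');c=f['color'];s=state();print(s['t'],s['position'],s['opening'])
cv2.imwrite('pics/w15c.png',cv2.resize(c[140:290,200:440,::-1],None,fx=3.3,fy=3.3,interpolation=cv2.INTER_CUBIC))
E
```

```text
t: 14.48
position: [0.5354, 0.0169, -0.0092]
tcp_rot: [-0.0, 0.952, 0.308, -0.001]
wrist_force: [0.0, -0.1, 0.8]
opening: 0.0776
14.525 [ 0.53636369  0.01690024 -0.00813843] 0.07341481020772166
```

View pics/w15c.png

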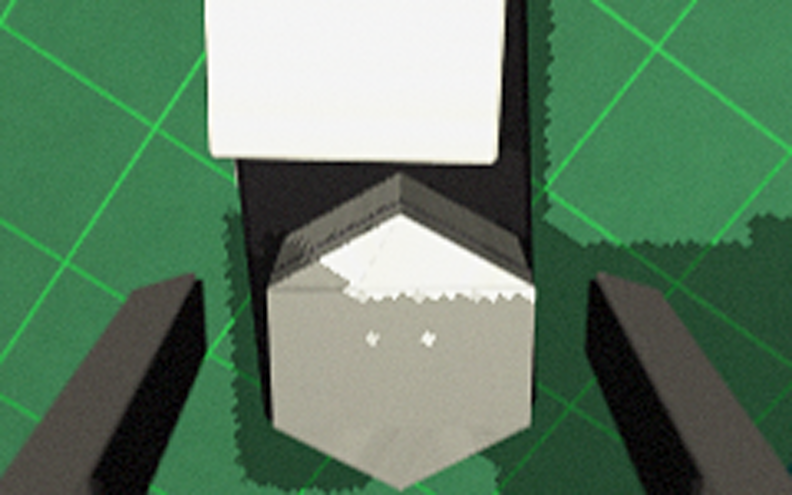

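```bash
python3 -m jog '[[0,0,-0.002,0,0,0,1],[0,0,0,0,0,0,1],[0,0,0,0,0,0,1],[0,0,0,0,0,0,1],[0,0,0,0,0,0,1]]' 20;python3 -m jog '[[0,0,0.06,0,0,0,1],[0,0,0.08,0,0,0,1],[0,0,0.02,0,0,0,1],[0,0,0,0,0,0,1]]'; python3 - <<'E'
from h import *
f=grab_frame('wrist');c=f['color'];s=state();print(s['t'],s['position'],s['opening'])
save(f,'w16')
E
```

```text
t: 15.15
position: [0.5366, 0.0176, -0.0081]
tcp_rot: [0.001, 0.951, 0.308, 0.001]
wrist_force: [0.4, -2.2, 6.7]
opening: 0.0479
t: 15.65
position: [0.5354, 0.0181, 0.0707]
tcp_rot: [-0.0, 0.951, 0.308, -0.0]
wrist_force: [0.5, -0.1, -2.5]
opening: 0.0476
15.7 [0.5346221  0.01809795 0.06981126] 0.047774460519524116
```

View pics/w16.png

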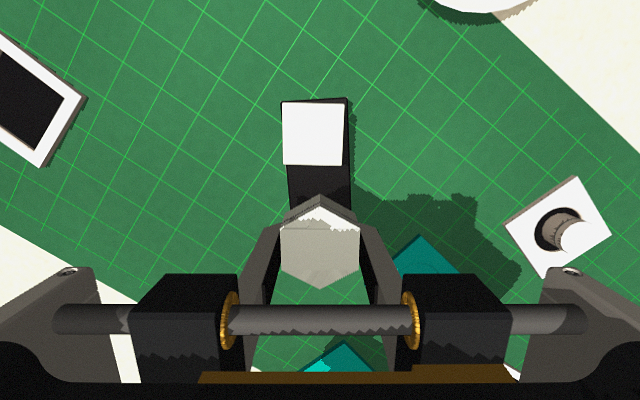

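```bash
python3 -m jog '[[0.045,0.092,0,0,0,-0.017,1],[0.045,0.092,0,0,0,-0.017,1],[0.045,0.092,0,0,0,-0.017,1],[0.045,0.092,0,0,0,-0.017,1],[0.045,0.09,0,0,0,0,1]]';python3 -m jog '[[0,0,-0.06,0,0,0,1],[0,0,-0.04,0,0,0,1],[0,0,0,0,0,0,1],[0,0,0,0,0,0,1]]'; python3 - <<'E'
from h import *
f=grab_frame('wrist');c=f['color'];s=state();p=s['position'];R=quat_yaw(s['tcp_rot']);print(s['t'],p,s['opening'],R[0],s['q'])
cv2.imwrite('pics/w17c.png',cv2.resize(c[110:290,200:440,::-1],None,fx=3.3,fy=3.3,interpolation=cv2.INTER_CUBIC))
E
```

```text
t: 16.32
position: [0.6474, 0.2481, 0.0681]
tcp_rot: [0.0, 0.995, 0.099, -0.002]
wrist_force: [0.6, -0.2, -0.1]
opening: 0.0481
t: 16.82
position: [0.6481, 0.2467, 0.0205]
tcp_rot: [0.0, 0.995, 0.099, -0.0]
wrist_force: [0.3, 0.8, -1.1]
opening: 0.0481
16.875 [0.64868776 0.24681928 0.02130996] 0.047748514383443644 -78.58831843579948 [ 2.63463916e-01  5.47861795e-01  1.43195134e+00 -8.36959561e-05
  1.16119417e+00  1.63512212e+00]
```

View pics/w17c.png

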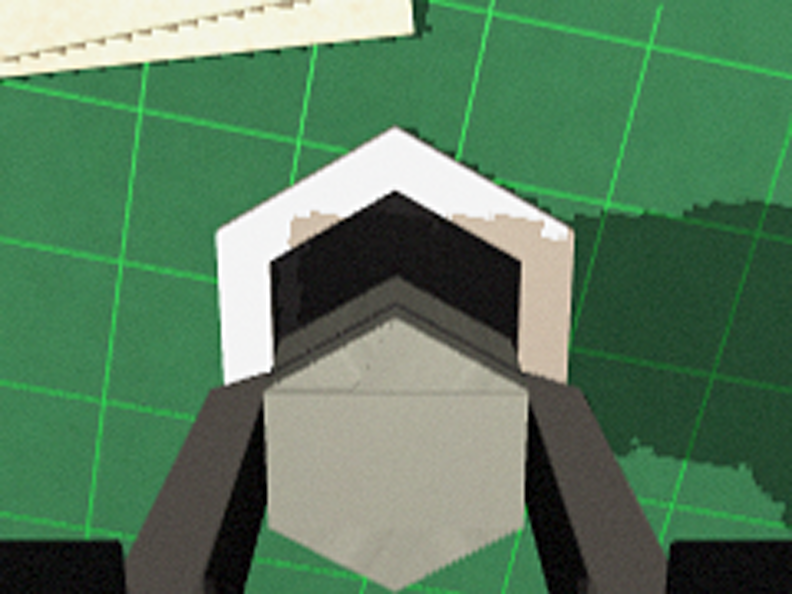

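Alignment is nice; compute offset.

```bash
python3 - <<'E'
from h import *
f=grab_frame('wrist');s=state();p=s['position'];R=quat_yaw(s['tcp_rot'])[1];print(s['t'],p)
c=lambda x,y:(200+x/3.3,110+y/3.3)
w=toworld(f,[c(396,191)],.007)[0]-R[:,0]*.0370;print('holder',w, R.T@(w-p))
w=toworld(f,[c(396,127)],.007)[0]-R[:,0]*.052;print('holder outer',w, R.T@(w-p))
z=p[2]+.0325+.028
w=toworld(f,[c(397,318)],z)[0]-R[:,0]*.0277;print('tin',w, R.T@(w-p))
w=toworld(f,[c(397,277)],z-.028)[0]-R[:,0]*.0277;print('tin low',w, R.T@(w-p))
E
```

```text
16.925 [0.64896794 0.24686587 0.02178867]
holder [0.64752758 0.24700198 0.00694677] [-0.00140632 -0.00041782  0.01483991]
holder outer [0.64825986 0.24718183 0.00692519] [-0.00065296 -0.00044924  0.01486258]
tin [0.64880342 0.24717334 0.08224882] [-1.34529077e-05 -3.36164576e-04 -6.04602164e-02]
tin low [0.64822914 0.24698732 0.05424882] [-0.00065347 -0.0002664  -0.03246111]
```

```bash
python3 -m jog '[[-0.002,0,-0.05,0,0,0,1],[0,0,-0.04,0,0,0,1],[0,0,-0.008,0,0,0,1],[0,0,0,0,0,0,1]]';python3 -m jog '[[0,0,-0.003,0,0,0,1],[0,0,0,0,0,0,1],[0,0,0,0,0,0,1]]'
```

```text
t: 17.42
position: [0.6479, 0.247, -0.0271]
tcp_rot: [-0.0, 0.995, 0.099, 0.001]
wrist_force: [-0.9, -0.5, -1.1]
opening: 0.0479
t: 17.8
position: [0.6476, 0.247, -0.029]
tcp_rot: [-0.0, 0.995, 0.1, 0.0]
wrist_force: [0.0, 0.2, -1.5]
opening: 0.0478
```

```bash
python3 -m jog '[[0,0,-0.002,0,0,0,1],[0,0,0,0,0,0,0.4],[0,0,0,0,0,0,0.2],[0,0,0,0,0,0,0.1],[0,0,0.05,0,0,0,0]]';python3 -m jog '[[0,0,0.12,0,0,0.0,0],[0,0,0.05,0,0,0,0],[-0.04,-0.09,0,0,0,0.017,0],[-0.04,-0.09,0,0,0,0.017,0]]'; python3 - <<'E'
from h import *
f=grab_frame('wrist');save(f,'w18');s=state();print(s['t'],s['position'],s['opening'])
E
```

```text
t: 18.42
position: [0.6452, 0.2463, -0.0076]
tcp_rot: [0.0, 0.995, 0.1, -0.003]
wrist_force: [0.6, 0.3, -0.3]
opening: 0.0831
t: 18.92
position: [0.6071, 0.1563, 0.0799]
tcp_rot: [0.0, 0.978, 0.208, 0.001]
wrist_force: [-0.1, -0.5, 0.1]
opening: 0.0938
18.975 [0.60284073 0.15010817 0.07955542] 0.09411744557256238
```

View pics/w18.png

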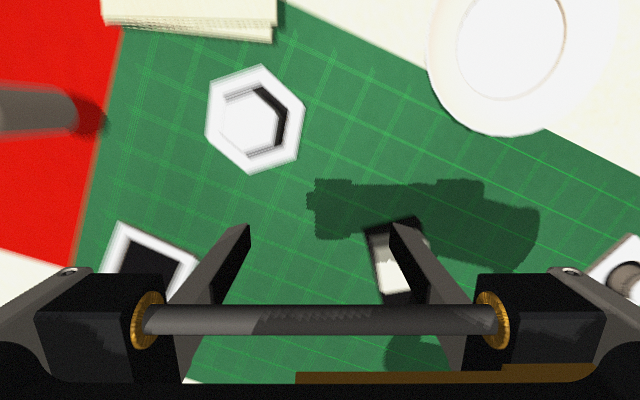

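```bash
python3 -m jog '[[-0.021,-0.092,0,0,0,0.0165,0],[-0.021,-0.092,0,0,0,0.0165,0],[0,0,0,0,0,0,0],[0,0,0,0,0,0,0]]'; python3 - <<'E'
from h import *
f=grab_frame('wrist');c=f['color'];s=state();p=s['position'];R=quat_yaw(s['tcp_rot']);print(s['t'],p,s['opening'],R[0])
cv2.imwrite('pics/w19c.png',cv2.resize(c[110:290,200:440,::-1],None,fx=3.3,fy=3.3,interpolation=cv2.INTER_CUBIC))
E
```

```text
t: 19.48
position: [0.5866, 0.0653, 0.0797]
tcp_rot: [-0.0, 0.953, 0.304, 0.0]
wrist_force: [0.6, 0.0, 0.5]
opening: 0.094
19.525 [0.58671547 0.06573103 0.0795787 ] 0.09444193989482491 -54.47356739516982
```

View pics/w19c.png

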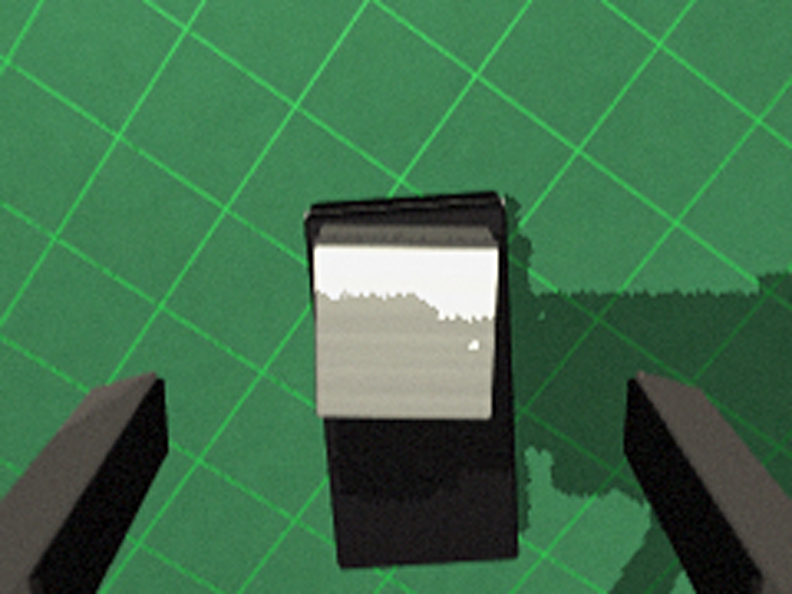

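```bash
python3 - <<'E'
from h import *
np.set_printoptions(precision=4,suppress=True)
f=grab_frame('wrist');s=state();p=s['position'];R=quat_yaw(s['tcp_rot'])[1];print(s['t'],p)
c=lambda P:(np.array(P)+.5)/3.3-.5+[200,110]
w=toworld(f,c([(313,245),(498,248),(491,417),(318,416)]),.052);print('sq',w.mean(0),R.T@(w.mean(0)-p))
for i in range(4): d=w[(i+1)%4]-w[i];print(np.linalg.norm(d),np.degrees(np.arctan2(d[1],d[0])))
w=toworld(f,c([(306,216),(503,204),(517,556),(341,567)]),.024);print('case',w.mean(0),R.T@(w.mean(0)-p))
for i in range(4): d=w[(i+1)%4]-w[i];print(np.linalg.norm(d),np.degrees(np.arctan2(d[1],d[0])))
E
```

```text
19.575 [0.5866 0.0659 0.0795]
sq [0.5834 0.0611 0.052 ] [-0.0055  0.002   0.0275]
0.04915578167692195 -55.33673600162967
0.048752526285311605 -144.98655806219634
0.04842248856158714 125.26470214882823
0.04927075033015568 35.86567626467289
case [0.5614 0.0403 0.024 ] [-0.0355  0.0062  0.0555]
0.057793255598075896 -50.8278572888531
0.11713861990706086 -140.35793831975965
0.05766019324224444 129.69179395325307
0.11766273533423877 39.70592036492715
```

```bash
python3 -m jog '[[-0.007,-0.011,-0.06,0,0,0,0],[0,0,-0.08,0,0,0,0.1],[0,0,-0.034,0,0,0,0.3],[0,0,0,0,0,0,0.4],[0,0,0,0,0,0,0.4]]' 20; python3 - <<'E'
from h import *
f=grab_frame('wrist');c=f['color'];s=state();p=s['position'];R=quat_yaw(s['tcp_rot']);print(s['t'],p,s['opening'],R[0])
cv2.imwrite('pics/w20c.png',cv2.resize(c[110:290,200:440,::-1],None,fx=3.3,fy=3.3,interpolation=cv2.INTER_CUBIC))
E
```

```text
t: 20.2
position: [0.5838, 0.0601, -0.0068]
tcp_rot: [0.0, 0.952, 0.306, 0.001]
wrist_force: [1.1, 0.2, 0.1]
opening: 0.0586
20.25 [ 0.583947    0.05993813 -0.0064606 ] 0.0569864488686569 -54.411382124098395
```

View pics/w20c.png

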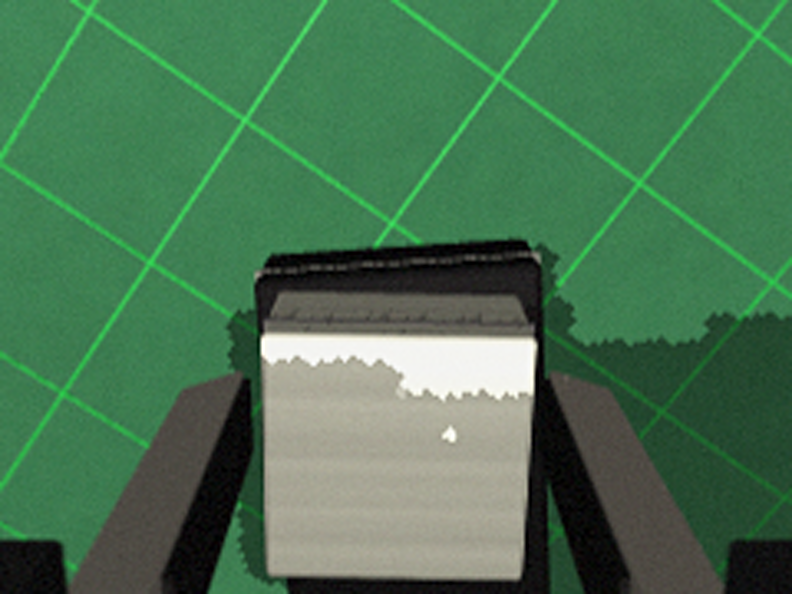

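```bash
python3 -m jog '[[0,0,0,0,0,0,1],[0,0,0,0,0,0,1],[0,0,0,0,0,0,1],[0,0,0.05,0,0,0,1],[0,0,0.1,0,0,0,1]]' 20;python3 -m jog '[[-0.058,0.098,0,0,0,-0.022,1],[-0.058,0.098,0,0,0,-0.022,1],[-0.058,0.098,0,0,0,-0.022,1],[-0.058,0.098,0,0,0,-0.022,1],[-0.056,0.097,0,0,0,-0.022,1]]'; python3 -m jog '[[0,0,-0.04,0,0,0,1],[0,0,-0.02,0,0,0,1],[0,0,0,0,0,0,1],[0,0,0,0,0,0,1]]'; python3 - <<'E'
from h import *
f=grab_frame('wrist');c=f['color'];s=state();p=s['position'];R=quat_yaw(s['tcp_rot']);print(s['t'],p,s['opening'],R[0])
cv2.imwrite('pics/w21c.png',cv2.resize(c[110:290,200:440,::-1],None,fx=3.3,fy=3.3,interpolation=cv2.INTER_CUBIC))
E
```

```text
t: 20.88
position: [0.5799, 0.0591, 0.0656]
tcp_rot: [-0.001, 0.952, 0.305, -0.003]
wrist_force: [0.8, -0.5, -0.4]
opening: 0.05
t: 21.5
position: [0.4373, 0.3047, 0.0671]
tcp_rot: [0.0, 0.999, -0.038, -0.0]
wrist_force: [-0.4, 0.5, -1.3]
opening: 0.0499
t: 22.0
position: [0.4396, 0.3033, 0.0378]
tcp_rot: [-0.0, 0.999, -0.036, 0.0]
wrist_force: [-0.5, -0.2, -1.5]
opening: 0.0502
22.05 [0.43968245 0.303442   0.03797558] 0.050418461411801424 -94.12958263125003
```

View pics/w21c.png

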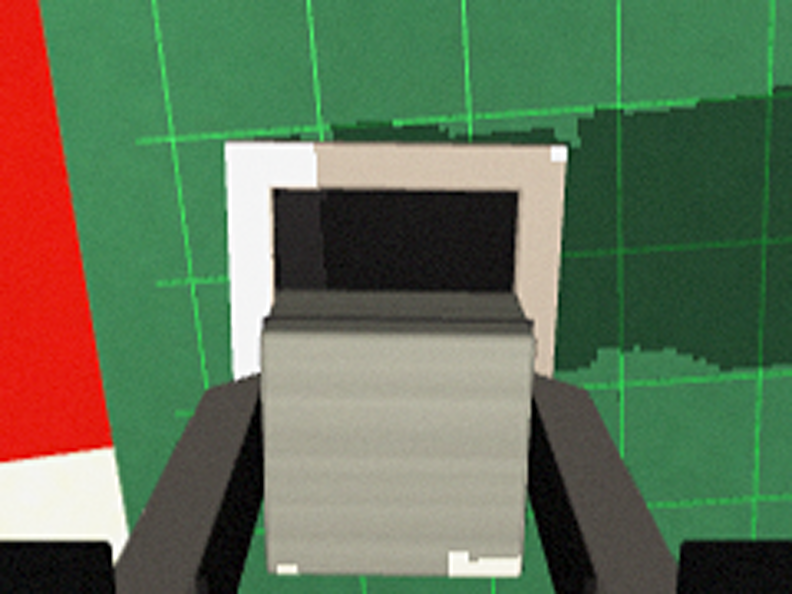

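```bash
python3 - <<'E'
from h import *
f=grab_frame('wrist');s=state();p=s['position'];R=quat_yaw(s['tcp_rot'])[1];print(s['t'],p)
c=lambda x,y:(200+x/3.3,110+y/3.3)
w=toworld(f,[c(396,188)],.007)[0]-R[:,0]*.033;print('holder',w, R.T@(w-p))
w=toworld(f,[c(397,144)],.007)[0]-R[:,0]*.045;print('outer',w, R.T@(w-p))
z=p[2]+.0307
w=toworld(f,[c(397,332)],z+.028)[0]-R[:,0]*.025;print('tin',w, R.T@(w-p))
w=toworld(f,[c(397,291)],z)[0]-R[:,0]*.025;print('tin low',w, R.T@(w-p))
E
```

```text
22.1 [0.43966572 0.30350924 0.0380629 ]
holder [0.44001477 0.30369822 0.00696934] [ 0.00030565 -0.0002013   0.03109394]
outer [0.43965438 0.30348405 0.00695819] [-3.84008330e-05  3.82531904e-05  3.11046806e-02]
tin [0.43901073 0.30368312 0.09673967] [-0.00061128 -0.00014953 -0.05867731]
tin low [0.438133   0.3036829  0.06873967] [-1.51273719e-03 -7.50838215e-05 -3.06781615e-02]
```

```bash
python3 -m jog '[[0.002,0,-0.06,0,0,0,1],[0,0,-0.05,0,0,0,1],[0,0,-0.015,0,0,0,1],[0,0,-0.003,0,0,0,1],[0,0,0,0,0,0,1]]'; python3 - <<'E'
from h import *
s=state();print(s['t'],s['position'],s['wrist_force'])
E
```

```text
t: 22.72
position: [0.4407, 0.3042, -0.0256]
tcp_rot: [-0.0, 0.999, -0.035, 0.001]
wrist_force: [0.4, 0.1, -1.4]
opening: 0.0496
22.725 [ 0.44068499  0.30422014 -0.02558947] [ 0.35019731  0.10289484 -1.38424351]
```

```bash
python3 -m jog '[[0,0,-0.005,0,0,0,1],[0,0,0,0,0,0,0.4],[0,0,0,0,0,0,0.2],[0,0,0,0,0,0,0.1],[0,0,0.05,0,0,0,0]]';python3 -m jog '[[0,0,0.1,0,0,0.0,0],[0,0,0.07,0,0,0,0],[0.046,-0.107,0,0,0,0.024,0],[0.046,-0.107,0,0,0,0.024,0],[0.046,-0.107,0,0,0,0.024,0]]';python3 -m jog '[[0.046,-0.107,0,0,0,0.024,0],[0.046,-0.104,0,0,0,0.024,0],[0,0,0,0,0,0,0],[0,0,0,0,0,0,0]]'; python3 - <<'E'
from h import *
f=grab_frame('wrist');save(f,'w22');s=state();p=s['position'];R=quat_yaw(s['tcp_rot']);print(s['t'],p,s['opening'],R[0])
f=grab_frame('top');c=f['color'];cv2.imwrite('pics/t22.png',cv2.resize(c[100:260,170:460,::-1],None,fx=2.7,fy=2.7,interpolation=cv2.INTER_CUBIC))
E
```

```text
t: 23.35
position: [0.438, 0.303, -0.0053]
tcp_rot: [0.001, 0.999, -0.035, -0.002]
wrist_force: [-0.1, 0.5, 0.3]
opening: 0.0832
t: 23.98
position: [0.5094, 0.1421, 0.0813]
tcp_rot: [0.0, 0.981, 0.193, 0.0]
wrist_force: [-0.0, 0.2, 0.3]
opening: 0.094
t: 24.48
position: [0.5542, 0.0381, 0.0807]
tcp_rot: [-0.001, 0.943, 0.334, -0.0]
wrist_force: [-0.1, -0.4, 0.4]
opening: 0.0943
24.525 [0.55396605 0.03873435 0.08080893] 0.09411574356446804 -50.87118508628543
```

View pics/w22.png

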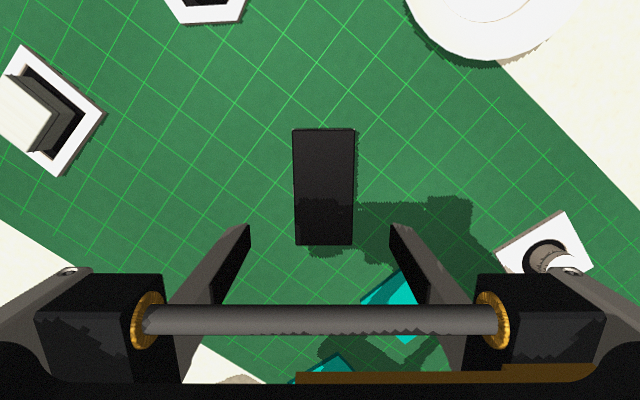

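View pics/t22.png

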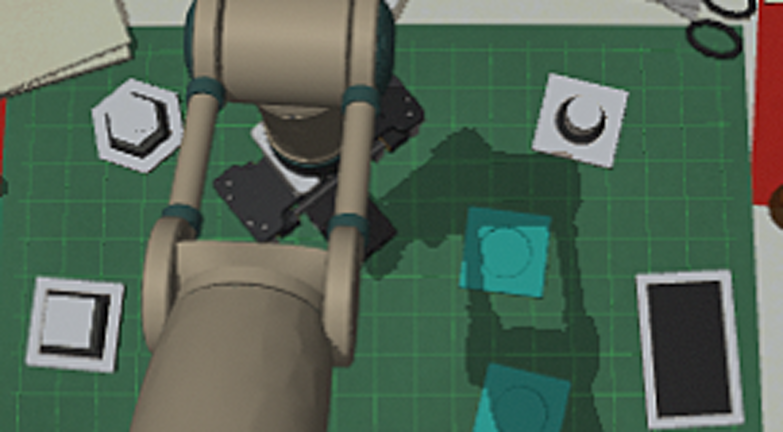

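```bash
python3 - <<'E'
from h import *
np.set_printoptions(precision=4,suppress=True)
f=grab_frame('wrist');s=state();p=s['position'];R=quat_yaw(s['tcp_rot'])[1];print(s['t'],p)
g=f['color'].max(2);m=((g<75)).astype(np.uint8);m[:120]=0;m[256:]=0;m[:,:285]=0;m[:,362:]=0
m=(m&((np.ptp(f['color'],axis=2)<25))).astype(np.uint8)
cnt=max(cv2.findContours(m,cv2.RETR_EXTERNAL,cv2.CHAIN_APPROX_NONE)[0],key=cv2.contourArea)
q=cv2.approxPolyDP(cnt,6,True).reshape(-1,2);print(q.tolist())
w=toworld(f,cnt.reshape(-1,2),.024)[:,:2];print(cv2.minAreaRect((w*1000).astype(np.float32)))
w=toworld(f,[(293,129.5),(355,129),(352,244.5),(295,244.5)],.024);print(w.mean(0),R.T@(w.mean(0)-p))
for i in range(4): d=w[(i+1)%4]-w[i];print(np.linalg.norm(d),np.degrees(np.arctan2(d[1],d[0])))
E
```

```text
24.625 [0.554  0.0392 0.081 ]
[[297, 129], [296, 244], [352, 245], [356, 132]]
((560.3743286132812, 39.449981689453125), (119.59308624267578, 59.37156295776367), 39.484317779541016)
[0.5606 0.0403 0.024 ] [0.0057 0.0034 0.057 ]
0.057747379645322464 -50.26462745094278
0.11779126931873243 -140.30448346210093
0.059497951746856445 129.30581617259293
0.11735946019513471 38.84150738326684
```

```bash
python3 -m jog '[[0.013,0.001,-0.06,0,0,0.001,0],[0,0,-0.08,0,0,0,0],[0,0,-0.07,0,0,0,0],[0,0,-0.016,0,0,0,0.2],[0,0,0,0,0,0,0.2]]' 30; python3 - <<'E'
from h import *
f=grab_frame('wrist');c=f['color'];s=state();p=s['position'];R=quat_yaw(s['tcp_rot']);print(s['t'],p,s['opening'],R[0])
cv2.imwrite('pics/w23c.png',cv2.resize(c[110:290,200:440,::-1],None,fx=3.3,fy=3.3,interpolation=cv2.INTER_CUBIC))
E
```

```text
t: 25.25
position: [0.5613, 0.0392, -0.0317]
tcp_rot: [0.0, 0.941, 0.338, -0.0]
wrist_force: [0.3, 0.5, 0.2]
opening: 0.0776
25.3 [ 0.56213289  0.0389012  -0.03094676] 0.07568286992435713 -50.442136623458566
```

View pics/w23c.png

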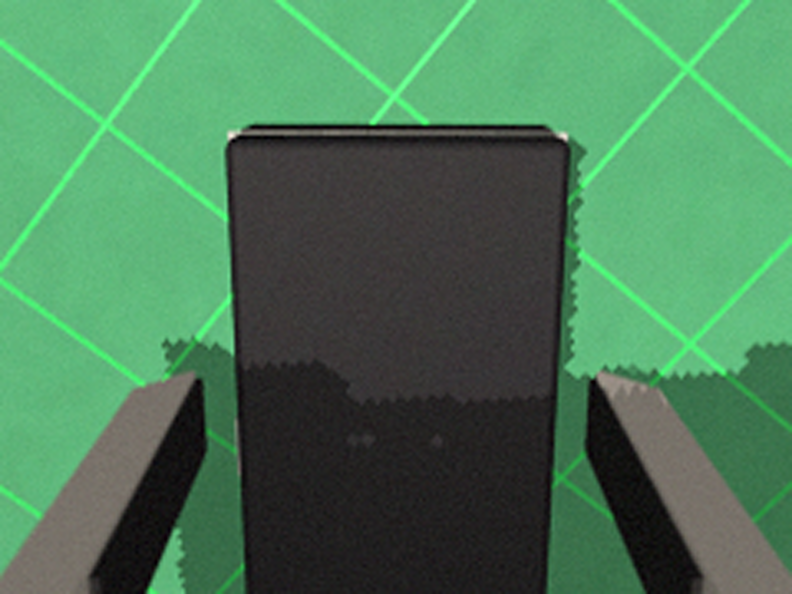

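```bash
python3 -m jog '[[0,0,-0.002,0,0,0,1],[0,0,0,0,0,0,1],[0,0,0,0,0,0,1],[0,0,0,0,0,0,1],[0,0,0.04,0,0,0,1]]' 30;python3 -m jog '[[0,0,0.08,0,0,0,1],[0,0,0.04,0,0,0,1],[0,0,0,0,0,0,1]]'; python3 - <<'E'
from h import *
f=grab_frame('wrist');save(f,'w24');s=state();p=s['position'];R=quat_yaw(s['tcp_rot']);print(s['t'],p,s['opening'],R[0])
E
```

```text
t: 25.92
position: [0.5596, 0.0383, -0.0139]
tcp_rot: [-0.001, 0.941, 0.338, -0.002]
wrist_force: [-0.4, 0.7, -2.0]
opening: 0.0594
t: 26.3
position: [0.5625, 0.0381, 0.0484]
tcp_rot: [0.001, 0.941, 0.338, 0.002]
wrist_force: [-0.1, 0.0, -1.3]
opening: 0.0599
26.35 [0.56128836 0.03819816 0.04708955] 0.059593799550052784 -50.50025051121481
```

View pics/w24.png

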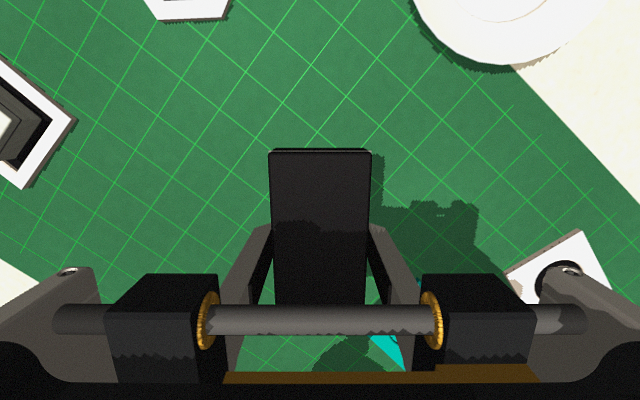

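Case held. Carry it to the oblong holder.

```bash
python3 -m jog '[[-0.042,-0.102,0.01,0,0,-0.017,1],[-0.042,-0.102,0.01,0,0,-0.017,1],[-0.042,-0.102,0,0,0,-0.017,1],[-0.042,-0.102,0,0,0,-0.017,1],[-0.042,-0.102,0,0,0,-0.017,1]]';python3 -m jog '[[-0.042,-0.102,0,0,0,-0.017,1],[-0.042,-0.098,0,0,0,0,1],[0,0,-0.03,0,0,0,1],[0,0,0,0,0,0,1],[0,0,0,0,0,0,1]]'; python3 - <<'E'
from h import *
f=grab_frame('wrist');save(f,'w25');s=state();p=s['position'];R=quat_yaw(s['tcp_rot']);print(s['t'],p,s['opening'],R[0])
E
```

```text
t: 26.98
position: [0.4543, -0.2175, 0.0554]
tcp_rot: [-0.001, 0.997, 0.076, -0.001]
wrist_force: [1.2, 0.3, -2.8]
opening: 0.0599
t: 27.6
position: [0.4142, -0.3149, 0.0413]
tcp_rot: [-0.001, 1.0, 0.025, -0.001]
wrist_force: [-0.8, -0.2, -0.4]
opening: 0.0596
27.65 [ 0.4145704  -0.31521149  0.04174122] 0.059755209030632625 -87.11032545376891
```

View pics/w25.png

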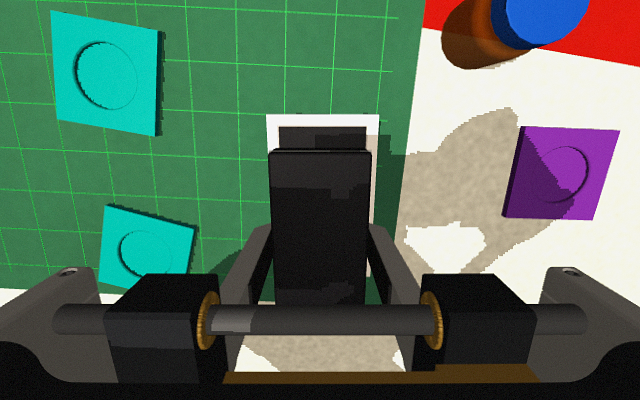

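```bash
python3 - <<'E'
from h import *
np.set_printoptions(precision=4,suppress=True)
f=grab_frame('wrist');s=state();p=s['position'];R=quat_yaw(s['tcp_rot'])[1];print(s['t'],p)
a=toworld(f,[(279,126.3),(367,126.3)],.007);b=toworld(f,[(266.5,115),(380,114)],.007);z=p[2]+.032
c=toworld(f,[(269,152.5),(372,152.5)],z+.024);
for n,w,h in (('in',a,.068),('out',b,.078),('case',c,.06)):
    m=w.mean(0);d=w[1]-w[0];print(n,R.T@(m-p)-[h,0,0],np.degrees(np.arctan2(d[1],d[0])),np.linalg.norm(d), m-R[:,0]*h)
cv2.imwrite('pics/w26c.png',cv2.resize(f['color'][100:200,250:400,::-1],None,fx=5,fy=5,interpolation=cv2.INTER_CUBIC))
E
```

```text
27.7 [ 0.4148 -0.3155  0.042 ]
in [-0.0003  0.0019  0.035 ] -87.01630789466037 0.07515035046844071 [ 0.4146 -0.3174  0.007 ]
out [-0.0006  0.002   0.035 ] -86.53021146070463 0.09590617881339113 [ 0.4143 -0.3175  0.007 ]
case [-0.0022 -0.0004 -0.056 ] -87.01425746164574 0.057596180767965244 [ 0.4126 -0.3151  0.098 ]
```

View pics/w26c.png

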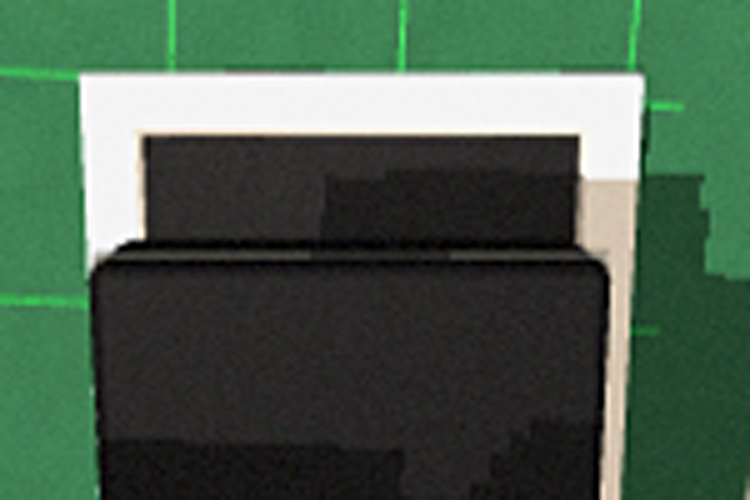

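```bash
python3 -m jog '[[0.004,-0.005,-0.06,0,0,0,1],[0,0,-0.05,0,0,0,1],[0,0,-0.014,0,0,0,1],[0,0,0,0,0,0,1]]'; python3 - <<'E'
from h import *
f=grab_frame('wrist');s=state();p=s['position'];print(s['t'],p,s['wrist_force'])
cv2.imwrite('pics/w27c.png',cv2.resize(f['color'][90:290,220:420,::-1],None,fx=3,fy=3,interpolation=cv2.INTER_CUBIC))
E
```

```text
t: 28.2
position: [0.4167, -0.3188, -0.0197]
tcp_rot: [0.0, 1.0, 0.025, 0.0]
wrist_force: [0.4, -0.0, -1.6]
opening: 0.0598
28.25 [ 0.41702623 -0.31928025 -0.01925602] [-0.16036782  0.21245609 -1.66142279]
```

View pics/w27c.png

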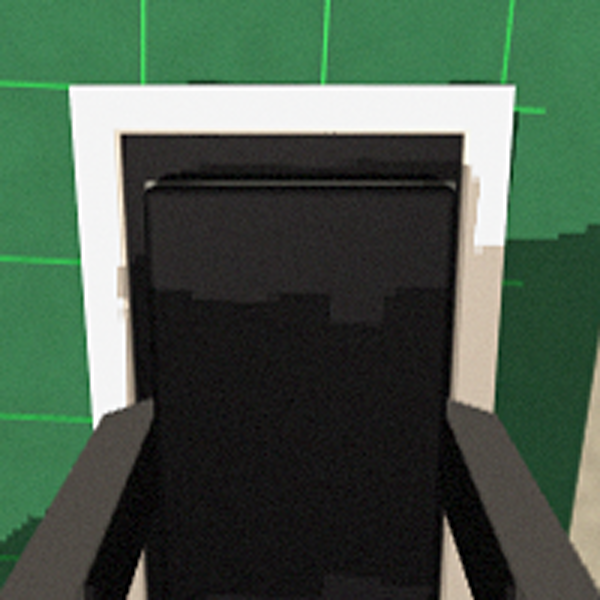

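```bash
python3 -m jog '[[0,0.004,-0.012,0,0,0,1],[0,0,-0.005,0,0,0,1],[0,0,-0.002,0,0,0,1],[0,0,0,0,0,0,1]]'; python3 - <<'E'
from h import *
f=grab_frame('wrist');s=state();p=s['position'];print(s['t'],p,s['wrist_force'])
cv2.imwrite('pics/w28c.png',cv2.resize(f['color'][90:290,220:420,::-1],None,fx=3,fy=3,interpolation=cv2.INTER_CUBIC))
E
```

```text
t: 28.75
position: [0.4162, -0.317, -0.0289]
tcp_rot: [0.0, 1.0, 0.024, 0.0]
wrist_force: [-1.0, 1.6, 4.6]
opening: 0.0599
28.8 [ 0.41625306 -0.3170081  -0.02884679] [-1.45189506  2.91273313  5.34447942]
```

View pics/w28c.png

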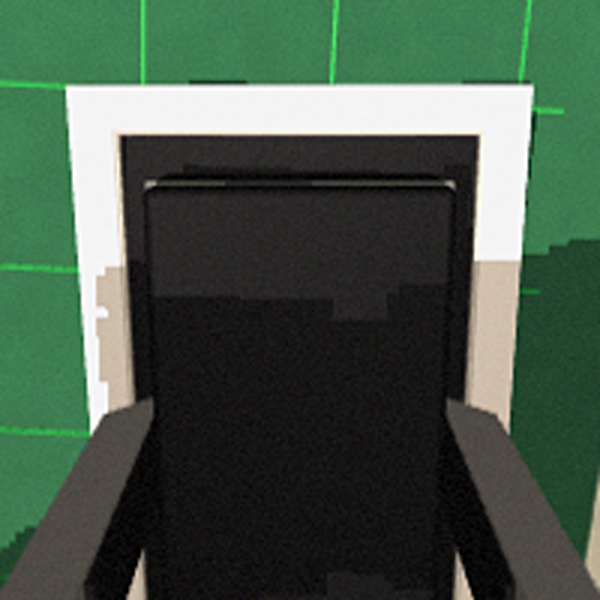

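```bash
python3 -m jog '[[0,0,0,0,0,0,0.35],[0,0,0,0,0,0,0.2],[0,0,0,0,0,0,0.1],[0,0,0.03,0,0,0,0],[0,0,0.1,0,0,0,0]]';python3 -m jog '[[0,0,0.12,0,0,0,0],[-0.08,-0.07,0.04,0,0,0,0],[-0.08,-0.07,0,0,0,0,0],[-0.06,-0.07,0,0,0,0,0],[-0.02,-0.07,0,0,0,0,0]]'; python3 -m jog '[[0,0,0,0,0,0,0],[0,0,0,0,0,0,0]]'; python3 - <<'E'
from h import *
s=state();print(s['t'],s['position'])
f=grab_frame('top');c=f['color'];save(f,'t29');cv2.imwrite('pics/t29c.png',cv2.resize(c[110:280,170:460,::-1],None,fx=2.7,fy=2.7,interpolation=cv2.INTER_CUBIC))
f=grab_frame('scene');c=f['color'];cv2.imwrite('pics/s29c.png',cv2.resize(c[140:270,190:450,::-1],None,fx=3,fy=3,interpolation=cv2.INTER_CUBIC))
E
```

```text
t: 29.42
position: [0.4146, -0.3156, 0.0348]
tcp_rot: [-0.002, 1.0, 0.024, -0.002]
wrist_force: [0.8, -1.0, -0.2]
opening: 0.0934
t: 30.05
position: [0.2946, -0.4582, 0.117]
tcp_rot: [0.001, 1.0, 0.024, 0.0]
wrist_force: [0.8, 0.8, -0.1]
opening: 0.0938
t: 30.3
position: [0.2964, -0.4563, 0.1159]
tcp_rot: [-0.0, 1.0, 0.024, 0.0]
wrist_force: [-0.7, 0.4, -0.0]
opening: 0.0944
30.3 [ 0.29638145 -0.4562889   0.11590951]
```

View pics/t29c.png

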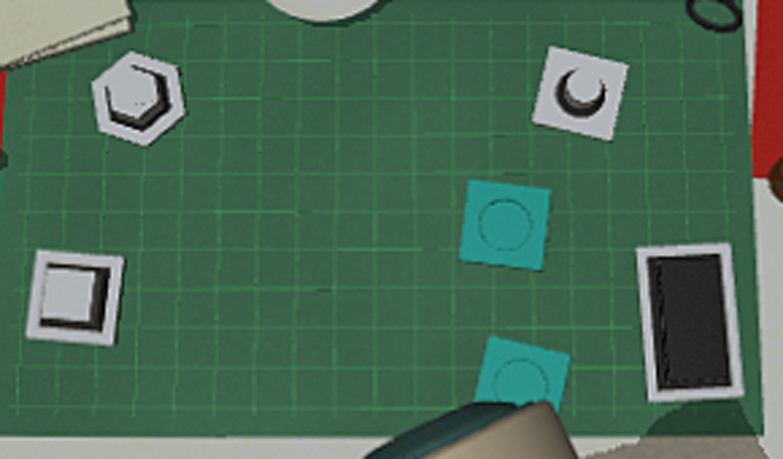

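View pics/s29c.png

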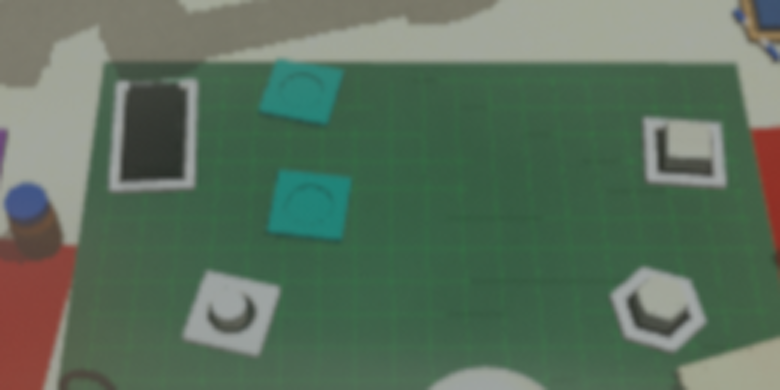

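```bash
python3 - <<'E'
from h import *
np.set_printoptions(precision=4,suppress=True)
f=grab_frame('top');c=f['color'];g=cv2.cvtColor(c,cv2.COLOR_RGB2GRAY);print(state()['t'])
H=dict(square=(.4397,.3036,.031),hex=(.648,.2471,.031),pot=(.653,-.2128,.029),case=(.4144,-.317,.027))
for n,(x,y,z) in H.items():
    P=topx(f,[[x,y,z]])[0]; print(n,'holder centre at lid height ->',((P-[170,110])*2.7).round(0))
for n,p in dict(square=(69,294),hex=(131,93),pot=(583,88),case=(688,321)).items():
    w=toworld(f,[np.array(p)/2.7+[170,110]],H[n][2])[0]; print(n,w[:2]-np.array(H[n][:2]))
cv2.imwrite('pics/t30.png',np.hstack([cv2.resize(c[y-24:y+24,x-24:x+24,::-1],(380,380),interpolation=cv2.INTER_CUBIC) for x,y in [(197,219),(220,146)]]))
cv2.imwrite('pics/t31.png',np.hstack([cv2.resize(c[y-32:y+32,x-32:x+32,::-1],(380,380),interpolation=cv2.INTER_CUBIC) for x,y in [(385,144),(425,229)]]))
E
```

```text
30.45
square holder centre at lid height -> [ 67. 293.]
hex holder centre at lid height -> [131.  90.]
pot holder centre at lid height -> [583.  84.]
case holder centre at lid height -> [693. 318.]
square [-0.0012 -0.0016]
hex [-0.003   0.0004]
pot [-0.0037 -0.0003]
case [-0.0033  0.0054]
```

View pics/t30.png

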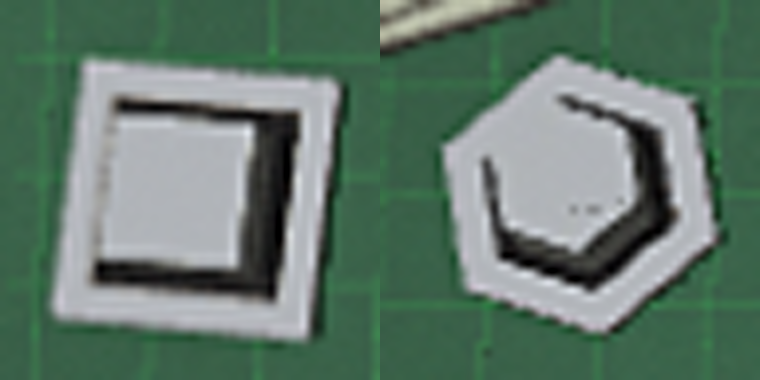

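View pics/t31.png

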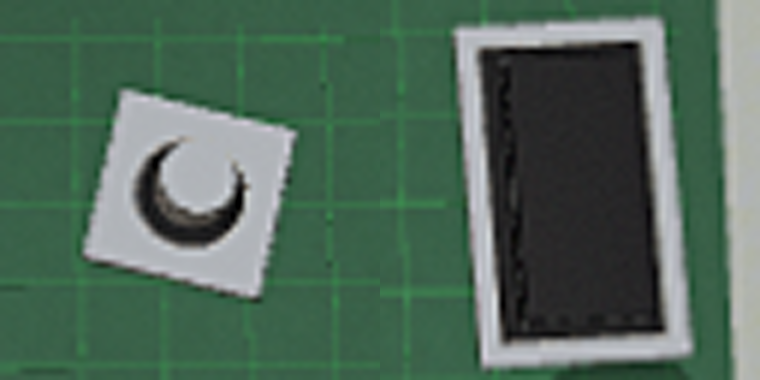

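```bash
python3 -c "
from rig import *
s=state();print(s['t'],s['qvel'],s['wrist_force']);print(finish_job())"
```

```text
30.45 [ 0.00247052  0.00176509 -0.00214898 -0.00191769 -0.0029563   0.00172423] [ 0.15277187 -1.00384392 -0.7502915 ]
the job is handed in; nothing more can be done
None
```

I took the stack apart and set each container in the holder of its shape: the pot in the round one, then the hexagonal tin, the square tin and the oblong case. I handed the job in at 30.5 s; it gives no verdict, so the result is not confirmed.

**Last checks:**
- **Placement:** The final top and scene pictures show all four lying flat inside their recesses, with the gripper clear of everything. From the top picture, the square tin's centre is about 2 mm from its holder's centre, the hexagonal tin's about 3 mm, the pot's about 4 mm and the case's about 6 mm. The limit is 12 mm.
- **Case estimate:** The 6 mm for the case disagrees with the wrist camera, which showed it centred to about 2 mm just before release. It was read by eye, black on black, so it is the least certain figure.
- **Height:** I did not measure the containers' heights directly. Only the case gave a contact force, about 5 N, before release. The other three were released at the calculated height, at most about 1 mm above the floor.
- **Glue bottle and jar:** The arm never went near either one. I did not measure their positions again at the end.

**Fingertip height:** The fingertips are about 39.5 mm further back than the reported TCP suggests. The first attempt to grasp the pot therefore closed above it, without touching it. I found the offset by touching the mat with about 30 N and corrected every later height for it.

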